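# Free the seized stake and bundle the channels

## Robot

A 6-joint arm with a two-finger parallel gripper is mounted at the origin on the work surface. World frame = base frame: x ahead of the robot, y to its left, z up, the work surface at z = 0. Lengths are in mm, angles in rad, forces in N, time in s.
With the tool pointing down it reaches from about 400 to 925 mm from the base axis. Payload 12.5 kg.
Tool frame: the origin (TCP) lies at the very end of the fingers, on their centre line; the grasp point (between the pads) lies 19 mm behind it (arm.grasp_offset is the distance from the TCP to the grasp point, in mm); y points along the fingers, x is the direction in which the jaws open and shut, and the axes are right-handed (so a half turn about y gives the same grasp; the last joint's range is limited). The gripper opens to 95 mm and grips with 3 to 60 N. Pads are 20 mm wide; open, the fingers measure 119 mm over their backs; the gripper's body (75 mm by 180 mm) begins 59 mm behind the grasp point.
Start: joints at [-1.209, 0.491, 1.559, -0, 1.092, -0.106], TCP at [281.852, -557.859, 214.661] pointing down, gripper open.
Joint ranges: [-3.1, 3.1], [-0.84, 2.19], [0.05, 2.79], [-1.13, 4.28], [0.06, 2.93], [-2.69, 2.69]. Speed limits (rad/s): [2.22, 2.22, 2.79, 3.14, 3.14, 3.14].

## Interface

Orientations are given as a unit quaternion [x, y, z, w].
In Python, from rig import telemetry, imaging, arm, nets gives the robot as it stands.
- The arm moves only by the tool jog_arm, never from a script. Its argument "series" is a list of rows, each a list of 3 entries, a list of its own where there are three numbers: the shift along the tool's x, y, z in mm, then the turn about the tool's y in degrees, then the closure, from -1 (fully open) to 1 (shut), so that 0 is half open. In form: [[[x, y, z], turn, grip], ...]. A call has 1 to 20 rows; each row shifts and turns the pose as measured when the row begins, along the tool's axes as they then stand; what a row does not reach is not made up. A row lasts 1/8 s, in which the tool goes at most 62.5 mm and 10.7 degrees, less where a joint would pass 70% of its speed; a pose out of reach is approached as far as the arm can. A call is refused whole if a number of a shift passes 62.5 or a number of a turn 10.7, either way. A call with a gripper value outside its range is refused whole. The fingers move at their own pace and stop on an object; "force" is the grip in N (left out, the last holds). Time passes only in rows, so rows that do not move let the fingers close. It gives the time, the measured TCP pose, the force and the opening at its end, in the units of the state.
- telemetry.get_state(): the state, without advancing time (a new reading comes with each control period).
- imaging.snapshot(name): name is "side" or "top" or "wrist"; returns the picture (400x640x3 uint8, red, green, blue); there is no depth.
- imaging.camera_model(name): a dict with "mtx" (3x3 intrinsics, pixels), "dist_coeffs" ([k1, k2, p1, p2, k3] as OpenCV has them; the pictures are not rectified), "world_from_camera" (4x4, takes a point from camera to world coordinates). Camera axes: x right, y down, z forward; pixel columns grow to the right and rows downward; lengths in mm; the calibration is good to about 2 mm. A picture is of the moment at which its call begins: read the wrist's pose just before it. camera_model takes no time and is no camera call; for the wrist camera it gives the pose at the moment of the call.
- arm.sign_off(): hands the job in, once; it reports no verdict.
Trained networks look in the newest picture that a camera, given by its name, has taken for a name from the list of things; names that differ only in an ending like _2 or _b are one class to them, and where a whole thing is asked for, a point or a joint stands for the part that bears it (a point fixed in the world has none). Each returns a list of dicts, best first, with "confidence" (0 to 1); they miss things now and then, are a little off and sometimes report something else, mostly with a low value. They report only what shows in the picture. A call takes as long as a camera call. They do not tell look-alikes from the thing itself.
- nets.outline_of(name, camera): "pixels" (400x640 bool, what is visible of it) and "uv" ([column, row] in pixels, amid what is visible of it).
The state is a dict: "time": time; "joint_positions": joint angles; "joint_velocities": joint speeds; "joint_efforts": joint torques, N m; "tool_pos": TCP position; "tcp_rot": TCP orientation; "ft_force": force on the tool from outside, world axes, zero at the start; "moment": the same for the moment, N m; "gripper_width": finger opening in mm.
Only numpy, scipy, OpenCV 4.12 (cv2) and the standard library are available. Lean on these libraries where they do the work, as an engineer would, in place of code of your own. Each camera call takes 0.05 s, during which the arm holds its last target. There are 200 camera calls.

## Task

The locking stake has seized in the socket of the bundling jig's middle bed: rock it to and fro along the bed until it has pushed both clamp shoes well back, then draw it out and put it in the steel bin. Then lay the three open-up channels one in each bed, flat between the ribs, and set each open-down channel that is there (one or two) over the two facing flanges of a neighbouring pair, so that its own flanges drop into their troughs; leave every channel in line with the beds and centred along the jig's length. Do not disturb the oil can, the hammer or the bar end beyond the jig.

Things in the scene. Friction and masses are not known exactly. Their poses are not given: they have to be found in the camera images.
- jig: green cast bundling jig fixed to the bench, 130 mm (x, along the beds) by 270 mm (y) by 50 mm high; three flat beds side by side, at pitch 84 mm in y, each 66 mm wide between steel ribs 18 mm wide and 4 mm high. In the middle of the centre bed a slot 88 mm (x) by 24 mm (y) leads down to the stake's socket. Origin: centre of its underside, z up
- stake: dark steel bar seized upright in the socket, 120 mm tall, 75 mm of it above the beds; shank 28 mm wide (x, along the beds) by 20 mm thick (y) from 36 mm above the foot to the top, below it a 12 mm neck and a 24 mm wide shoulder. A straight pull lifts it 5 mm and stops, however hard: two stiff shoes overlap the shoulder. Origin: centre of the foot's end, z along the bar to its top
- stake_mid (a point): the point on the stake's axis 60 mm from the foot's end. The foot is rounded: the stake rocks along its x about a line 10 mm above its end; leaned about 0.25 rad (some 25 mm at the top, 5 to 10 N there) to each side in turn it pushes each shoe back and then lifts out freely
- shoe_far (a joint): clamp shoe on the jig's +x side of the stake: how far it is pushed back, m (0 to 0.012; starts near 0); stiff (about 14 N), stays where pushed. Clear of the shoulder of a centred stake from 0.004, in any case from 0.007
- shoe_near (a joint): the same for the clamp shoe on the jig's -x side
- bed1 (a point): centre of the surface of the first bed (jig's -y side), 50 mm above the bench: where an open-up channel's origin belongs; axes as the jig
- bed2 (a point): the same for the middle bed, over the socket
- bed3 (a point): the same for the third bed (+y side)
- gap1 (a point): point midway between bed1 and bed2, 6 mm above the beds: where the origin of an open-down channel belongs when it straddles the facing flanges of the channels in those beds (its flange edges then stand on their webs); about 6 mm of play to each side
- gap2 (a point): the same between bed2 and bed3
- bin: open dark steel bin fixed to the bench, 170 mm (x) by 100 mm (y) by 50 mm high, walls and floor 5 mm. Origin: centre of its underside
- up1: aluminium U-channel section, 100 mm long (its x axis), 60 mm wide (y), 32 mm high (z), walls 6 mm thick; lies open side up. Origin: centre of its underside (underside of the web), z up
- up2: aluminium U-channel section, 100 mm long (its x axis), 60 mm wide (y), 32 mm high (z), walls 6 mm thick; lies open side up. Origin: centre of its underside (underside of the web), z up
- up3: aluminium U-channel section, 100 mm long (its x axis), 60 mm wide (y), 32 mm high (z), walls 6 mm thick; lies open side up. Origin: centre of its underside (underside of the web), z up
- down1: aluminium U-channel section, 100 mm long (its x axis), 60 mm wide (y), 32 mm high (z), walls 6 mm thick; lies open side down, standing on its two flange edges, web on top. Origin: centre of its footprint, level with the flange edges, z up. It may be absent
- down2: aluminium U-channel section, 100 mm long (its x axis), 60 mm wide (y), 32 mm high (z), walls 6 mm thick; lies open side down, standing on its two flange edges, web on top. Origin: centre of its footprint, level with the flange edges, z up. It may be absent
- oil_can: bystander: grey can, 54 mm across, 120 mm tall, beyond the jig; leave alone. Origin: centre of its underside
- hammer: bystander: hammer 240 mm long lying beyond the jig; leave alone
- bar_end: bystander: steel bar end, 60 mm across, 50 mm tall; leave alone. Origin: centre of its underside
Things that resemble listed ones, but are neither listed nor needed, are in the scene too. Leave any black or red look-alike of the up2 alone.

How it is judged (in metres and radians):
On the way, in this order (a step that is already met when the one before it is completed fails the run):
1. the stake, still in its socket, has been rocked so that both clamp shoes are pushed back more than 3 mm (value of joint each of shoe_far, shoe_near above 0.003 m and z of stake in the frame of jig below 0.02 m), for 0.1 s.
2. the stake is in the bin (x of stake in the frame of bin between -0.09 and 0.09 m and y of stake in the frame of bin between -0.055 and 0.055 m and z of each of stake, stake_mid in the frame of bin below 0.075 m and x of stake_mid in the frame of bin between -0.09 and 0.09 m and y of stake_mid in the frame of bin between -0.055 and 0.055 m and linear speed of stake below 0.02 m/s), for 0.2 s.
At the end, for the whole second after the job is handed in: Stake in the bin; every open-up channel flat in a bed, every open-down channel present straddling a gap: origins within 15 mm of the bed or gap point, level within 0.05 rad, in line with the jig within 0.12 rad; all at rest (all of step 2 and (distance between up1 and bed1 below 0.015 m or distance between up1 and bed2 below 0.015 m or distance between up1 and bed3 below 0.015 m) and angle between each of up1, up2, up3, down1, down2's own z axis and vertical below 0.05 rad and angle between the x axis of each of up1, up2, up3, down1, down2 and the x axis of jig, either way round below 0.12 rad and linear speed of each of up1, up2, up3, down1, down2 below 0.02 m/s and (distance between up2 and bed1 below 0.015 m or distance between up2 and bed2 below 0.015 m or distance between up2 and bed3 below 0.015 m) and (distance between up3 and bed1 below 0.015 m or distance between up3 and bed2 below 0.015 m or distance between up3 and bed3 below 0.015 m) and (distance between down1 and gap1 below 0.015 m or distance between down1 and gap2 below 0.015 m) and (distance between down2 and gap1 below 0.015 m or distance between down2 and gap2 below 0.015 m)); the robot touches nothing.
It fails at once if oil can was moved more than 30 mm (distance of oil_can from where it was at the start of the episode above 0.03 m).
It fails at once if hammer was moved more than 30 mm (distance of hammer from where it was at the start of the episode above 0.03 m).
It fails at once if bar end was moved more than 30 mm (distance of bar_end from where it was at the start of the episode above 0.03 m).
Of down1, down2 only 1 to 2 are there at a start; the rules pass over those that are not, and their reading is None.
At some moment in a run one of up1, up2, up3, down1, down2 may be knocked a few centimetres aside while the robot is not near it.
Once in a run the grip may slacken for a moment while it holds something.
It also fails if it takes over 210 s, if anything falls off the work surface, if the arm or the gripper's body presses on something with over 40 N, if the wrist force passes 120 N, or if a joint passes its speed limit or range.

## Working session

There is one attempt and no reset: what is moved stays moved. The work goes in short steps, Python scripts to look and compute and a tool call to move; the robot and the scene stay as the last step left them, time stands still between calls to the robot, and variables do not carry over. Pictures are saved under pics/ and viewed, about 12 in all and at most 16, crops included, and the job is handed in when it is done.

Besides the shell and the picture viewer there is one more tool, called as name(argument=value, ...) on one line, values as JSON. jog_arm: Moves the arm, as the interface text tells. Its arguments: {"type":"object","properties":{"series":{"type":"array"},"force":{"type":"number"}},"required":["series"]}

```bash
ls; mkdir -p pics
cat > h.py <<'E'
import numpy as np, cv2
from rig import telemetry, imaging, arm, nets
from scipy.spatial.transform import Rotation as R
def snap(n,f=None):
    im=imaging.snapshot(n)
    if f: cv2.imwrite('pics/'+f,im[:,:,::-1])
    return im
def ray(n,uv,z,cm=None):
    c=cm or imaging.camera_model(n); uv=np.array(uv,float).reshape(-1,1,2)
    p=cv2.undistortPoints(uv,np.array(c['mtx']),np.array(c['dist_coeffs'])).reshape(-1,2)
    T=np.array(c['world_from_camera']); d=np.c_[p,np.ones(len(p))]@T[:3,:3].T; o=T[:3,3]
    return o+d*((z-o[2])/d[:,2])[:,None]
def proj(n,P,cm=None):
    c=cm or imaging.camera_model(n); T=np.linalg.inv(np.array(c['world_from_camera']))
    return cv2.projectPoints(np.array(P,float).reshape(-1,1,3),cv2.Rodrigues(T[:3,:3])[0],T[:3,3],np.array(c['mtx']),np.array(c['dist_coeffs']))[0].reshape(-1,2)
def st():
    s=telemetry.get_state(); r=R.from_quat(s['tcp_rot']).as_matrix()
    print('t',round(s['time'],2),'pos',np.round(s['tool_pos'],1),'F',np.round(s['ft_force'],1),'w',round(s['gripper_width'],1)); print(np.round(r,3).tolist())
    return s,r
E
python3 - <<'E'
from h import *
s,r=st(); print(np.round(s['joint_positions'],3))
for n in('top','side','wrist'):
    snap(n,n+'0.png'); print(n,np.round(np.array(imaging.camera_model(n)['world_from_camera']),2).tolist())
for n in('top','side'):
  for k in('jig','stake','bin','up1','down1','oil_can','hammer','bar_end'):
    for d in nets.outline_of(k,n):
        m=d['pixels'].astype(np.uint8); print(n,k,round(d['confidence'],2),np.round(d['uv']),m.sum(),[np.round(x) for x in cv2.minAreaRect(cv2.findNonZero(m))] if m.sum() else '')
E
```

```text
pics
t 0.0 pos [ 281.8 -557.6  214.1] F [-0.1  0.4 -0.8] w 95.1
[[0.451, -0.0, 0.893], [-0.893, 0.001, 0.451], [-0.001, -1.0, 0.0]]
[-1.209  0.492  1.559  0.     1.092 -0.106]
top [[-0.0, -1.0, 0.06, 436.6], [-1.0, 0.0, 0.02, -19.05], [-0.02, -0.06, -1.0, 1101.11], [0.0, 0.0, 0.0, 1.0]]
side [[-0.71, -0.38, 0.59, -185.41], [-0.7, 0.38, -0.6, 705.45], [-0.0, -0.84, -0.54, 706.93], [0.0, 0.0, 0.0, 1.0]]
wrist [[0.45, -0.87, -0.21, 341.8], [-0.89, -0.44, -0.11, -527.34], [-0.0, 0.24, -0.97, 384.15], [0.0, 0.0, 0.0, 1.0]]
top jig 0.76 [318. 180.] 4444 [array([319., 175.]), array([97., 48.]), np.float64(2.0)]
top jig 0.3 [230. 122.] 580 [array([232., 121.]), array([33., 20.]), np.float64(45.0)]
top stake 0.61 [318. 172.] 115 [array([319., 172.]), array([14.,  8.]), np.float64(90.0)]
top bin 0.64 [484. 226.] 2688 [array([485., 228.]), array([63., 44.]), np.float64(90.0)]
top up1 0.88 [238. 235.] 805 [array([236., 238.]), array([24., 35.]), np.float64(9.0)]
top up1 0.84 [408. 286.] 790 [array([408., 287.]), array([37., 23.]), np.float64(27.0)]
top up1 0.83 [369. 238.] 785 [array([369., 237.
[... 1150 characters left out ...]
] 492 [array([366., 171.]), array([34., 19.]), np.float64(27.0)]
side up1 0.72 [485. 200.] 242 [array([485., 197.]), array([24., 15.]), np.float64(15.0)]
side up1 0.61 [378. 216.] 407 [array([378., 216.]), array([19., 28.]), np.float64(7.0)]
side up1 0.59 [278. 287.] 1164 [array([275., 284.]), array([48., 31.]), np.float64(47.0)]
side down1 0.83 [191. 293.] 1069 [array([193., 297.]), array([43., 31.]), np.float64(63.0)]
side oil_can 0.78 [198. 211.] 909 [array([193., 210.]), array([48., 20.]), np.float64(79.0)]
side hammer 0.7 [268. 177.] 349 [array([268., 179.]), array([45.,  8.]), np.float64(32.0)]
side bar_end 0.58 [345. 152.] 305 [array([345., 152.]), array([20., 16.]), np.float64(90.0)]
```

Run:
```python
import cv2
a=cv2.imread('pics/top0.png')[80:330,140:560]; cv2.imwrite('pics/topc.png',cv2.resize(a,(798,475),interpolation=cv2.INTER_CUBIC))
```

```text
(no output)
```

View pics/topc.png

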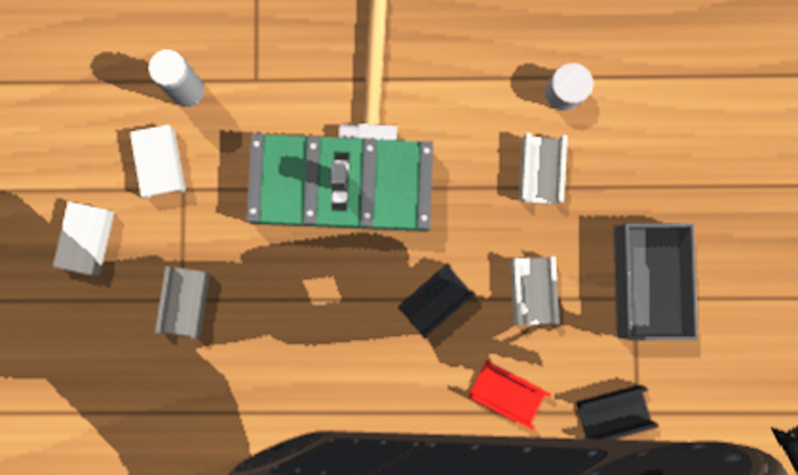

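View pics/side0.png

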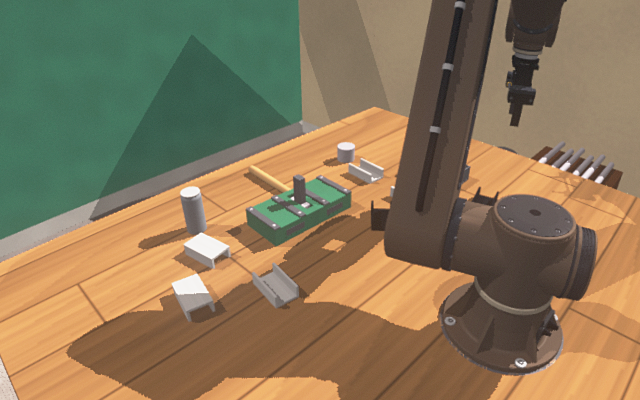

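The pictures show: open-up aluminium channels at top pixels (236,238), (421,232) and (426,169); open-down channels at (222,164) and (186,206), so both are there. Black look-alikes sit at (369,238) and about (463,295), and a red one at (408,286); I leave those alone. The stake is at (319,172) and the bin at (485,228).

Next I fit poses from the silhouettes.

```bash
cat >> h.py <<'E'
from scipy.optimize import minimize
def fit(n,mask,dims,z0,g=None,fixed=False):
    """fit box (L,W,H) standing at z0 to the convex hull of mask: x,y,yaw"""
    cm=imaging.camera_model(n); S=4
    c,_=cv2.findContours(mask.astype(np.uint8),cv2.RETR_EXTERNAL,cv2.CHAIN_APPROX_NONE)
    hull=cv2.convexHull(max(c,key=cv2.contourArea))
    M=np.zeros((400*S,640*S),np.uint8); cv2.fillConvexPoly(M,((hull+.5)*S).astype(np.int32),1); M=cv2.dilate(M,np.ones((S,S)))
    x0,y0,w,h=cv2.boundingRect(hull); a=max(0,(y0-30)*S);b=(y0+h+30)*S;e=max(0,(x0-30)*S);f=(x0+w+30)*S; M=M[a:b,e:f]
    L,W,H=dims; K=np.array([[i*L/2,j*W/2,k*H] for i in(-1,1) for j in(-1,1) for k in(0,1)])
    def cost(p):
        P=K@R.from_euler('z',p[2]*.01).as_matrix().T+[p[0],p[1],z0]
        q=cv2.convexHull(((proj(n,P,cm)+.5)*S-[e,a]).astype(np.float32)).astype(np.int32)
        B=np.zeros_like(M); cv2.fillConvexPoly(B,q,1); return 1-(B&M).sum()/max(1,(B|M).sum())
    c0=ray(n,hull.reshape(-1,2).mean(0),z0+H/2,cm)[0]
    best=None
    for y in (np.arange(-75,91,30) if g is None else [np.degrees(g)]):
        r=minimize(cost,[c0[0],c0[1],np.radians(y)*100],method='Nelder-Mead',options=dict(initial_simplex=np.array([[0,0,0],[8,0,0],[0,8,0],[0,0,20]])+[c0[0],c0[1],np.radians(y)*100],maxiter=90))
        if best is None or r.fun<best.fun: best=r
    return np.round([best.x[0],best.x[1],best.x[2]*.01,best.fun],3)
E
python3 - <<'E'
from h import *
snap('top')
ch=(100,60,32)
for k,d,z in(('jig',(130,270,54),0),('bin',(170,100,50),0),('up1',ch,0),('down1',ch,0),('bar_end',(60,60,50),0)):
    for o in nets.outline_of(k,'top'):
        if o['confidence']>.5: print(k,np.round(o['uv']),fit('top',o['pixels'],d,z,0. if k in('jig','bin') else None))
for o in nets.outline_of('stake','top'): print('stake',o['confidence'],ray('top',o['uv'],115))
for o in nets.outline_of('oil_can','top')[:1]: print('can',ray('top',o['uv'],60))
E
```

```text
jig [318. 180.] [ 5.98251e+02  1.79110e+01 -4.60000e-02  1.70000e-02]
bin [485. 227.] [ 4.48354e+02 -4.49694e+02 -1.20000e-02  1.70000e-02]
up1 [429. 168.] [ 6.22446e+02 -2.90209e+02 -8.90000e-02  8.30000e-02]
up1 [368. 237.] [ 4.20839e+02 -1.24606e+02 -8.71000e-01  5.40000e-02]
up1 [407. 287.] [ 2.83272e+02 -2.32538e+02 -2.04200e+00  8.10000e-02]
up1 [423. 232.] [ 4.35335e+02 -2.73624e+02  5.70000e-02  2.60000e-02]
up1 [236. 236.] [ 4.21271e+02  2.59812e+02 -1.47000e-01  4.10000e-02]
up1 [464. 296.] [ 2.53550e+02 -3.90061e+02  1.81700e+00  5.70000e-02]
down1 [186. 206.] [5.17078e+02 4.13418e+02 2.95000e+00 4.70000e-02]
bar_end [436. 125.] [ 7.42963e+02 -3.29178e+02 -8.54000e-01  2.05000e-01]
bar_end [320. 178.] [612.774  21.881  -0.684   0.886]
stake 0.7 [[589.23565344  12.63686891 115.        ]]
can [[745.23976966 270.47177637  60.        ]]
```

```bash
cat >> h.py <<'E'
def plan(*tg,step=55.,dyaw=10.,start=None,rnd=0):
    """tg: (x,y,z,yaw_of_tool_z[,maxstep]) ; prints rows [[x,y,z],turn] from the measured pose"""
    if start is None:
        s=telemetry.get_state(); r=R.from_quat(s['tcp_rot']).as_matrix(); p=np.array(s['tool_pos']); yaw=np.arctan2(r[1,2],r[0,2])
    else: p=np.array(start[:3],float); yaw=start[3]
    for t in tg:
        t=list(t); ms=t[4] if len(t)>4 else step
        d=np.array(t[:3])-p; dy=(t[3]-yaw+np.pi)%(2*np.pi)-np.pi
        n=int(max(1,np.ceil(np.linalg.norm(d)/ms),np.ceil(abs(np.degrees(dy))/dyaw)))
        rows=[]
        for i in range(n):
            zx=np.array([np.cos(yaw),np.sin(yaw),0]); xx=np.array([np.sin(yaw),-np.cos(yaw),0])
            q=d/n; rows.append([[round(float(q@xx),rnd),round(float(-q[2]),rnd),round(float(q@zx),rnd)],round(float(-np.degrees(dy)/n),1)]); yaw+=dy/n
        p=np.array(t[:3],float); print(n,rows)
def jigpt(J,x,y): return np.array(J[:2])+R.from_euler('z',J[2]).as_matrix()[:2,:2]@[x,y]
E
python3 - <<'E'
from h import *
plan((598,18,235,-.046))
E
```

```text
12 [[[-31.0, -2.0, 45.0], 2.5], [[-33.0, -2.0, 44.0], 2.5], [[-35.0, -2.0, 42.0], 2.5], [[-36.0, -2.0, 41.0], 2.5], [[-38.0, -2.0, 39.0], 2.5], [[-40.0, -2.0, 38.0], 2.5], [[-41.0, -2.0, 36.0], 2.5], [[-43.0, -2.0, 34.0], 2.5], [[-44.0, -2.0, 32.0], 2.5], [[-46.0, -2.0, 30.0], 2.5], [[-47.0, -2.0, 28.0], 2.5], [[-48.0, -2.0, 26.0], 2.5]]
```

jog_arm(series=[[[-31,-2,45],2.5,-1],[[-33,-2,44],2.5,-1],[[-35,-2,42],2.5,-1],[[-36,-2,41],2.5,-1],[[-38,-2,39],2.5,-1],[[-40,-2,38],2.5,-1],[[-41,-2,36],2.5,-1],[[-43,-2,34],2.5,-1],[[-44,-2,32],2.5,-1],[[-46,-2,30],2.5,-1],[[-47,-2,28],2.5,-1],[[-48,-2,26],2.5,-1],[[0,0,0],0,-1]], force=25)

```text
time: 2.98
tool_pos: [615.0, 31.2, 239.8]
tcp_rot: [0.48, -0.517, 0.52, -0.481]
ft_force: [-1.3, -0.2, 0.5]
gripper_width: 95.5
```

Run:
```python
from h import *
s,r=st(); snap('wrist','w1.png'); cm=imaging.camera_model('wrist')
for k,d,z in(('jig',(130,270,54),0),):
    for o in nets.outline_of(k,'wrist'):
        print(k,o['confidence'],np.round(o['uv']),fit('wrist',o['pixels'],d,z,0.))
for o in nets.outline_of('stake','wrist'):
    m=o['pixels'].astype(np.uint8); print('stake',o['confidence'],o['uv'],cv2.boundingRect(m),fit('wrist',m,(28,20,75),50,0.))
```

```text
t 2.98 pos [615.   31.2 239.8] F [-1.3 -0.2  0.5] w 95.5
[[-0.076, 0.004, 0.997], [-0.997, -0.002, -0.076], [0.002, -1.0, 0.004]]
jig 0.73 [330. 178.] [ 5.96721e+02  1.54530e+01 -5.20000e-02  2.60000e-02]
jig 0.52 [330. 169.] [617.69   15.551   0.      0.948]
stake 0.63 [334.1, 201.4] (323, 176, 23, 47) [ 5.97273e+02  1.54470e+01 -4.90000e-02  3.50000e-02]
```

View pics/w1.png

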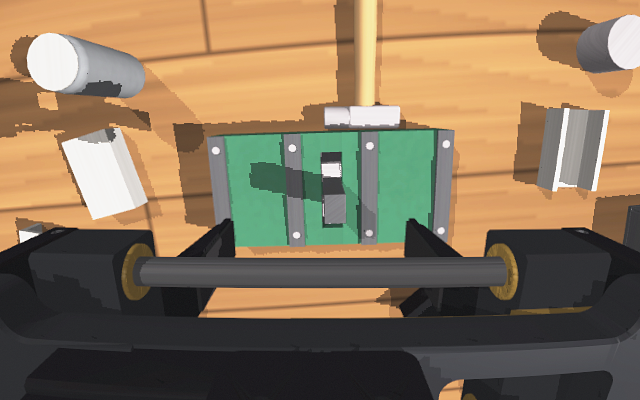

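Run:
```python
from h import *
plan((597,15.5,200,-.05),(597,15.5,86,-.05,40))
```

```text
1 [[[14.0, 40.0, -16.0], -1.7]]
3 [[[0.0, 38.0, 0.0], -0.0], [[0.0, 38.0, 0.0], -0.0], [[0.0, 38.0, 0.0], -0.0]]
```

jog_arm(series=[[[7,0,-8],-1,-1],[[7,0,-8],-0.7,-1],[[0,30,0],0,-1],[[0,20,0],0,-1],[[0,0,0],0,-1]])

```text
time: 3.75
tool_pos: [593.0, 8.4, 190.4]
tcp_rot: [0.486, -0.511, 0.515, -0.487]
ft_force: [-0.0, -0.1, 1.2]
gripper_width: 95.0
```

Run:
```python
from h import *
st();plan((597,15.5,86,-.05,30),rnd=1)
```

```text
t 3.75 pos [593.    8.4 190.4] F [-0.  -0.1  1.2] w 95.0
[[-0.051, 0.005, 0.999], [-0.999, -0.003, -0.051], [0.003, -1.0, 0.005]]
4 [[[-1.8, 26.1, 0.9], -0.0], [[-1.8, 26.1, 0.9], -0.0], [[-1.8, 26.1, 0.9], -0.0], [[-1.8, 26.1, 0.9], -0.0]]
```

jog_arm(series=[[[-2,26,1],0,-1],[[-2,26,1],0,-1],[[-2,26,1],0,-1],[[-1,24,1],0,-1],[[0,0,0],0,-1],[[0,0,0],0,-1]])

```text
time: 4.5
tool_pos: [599.6, 11.2, 93.4]
tcp_rot: [0.484, -0.509, 0.518, -0.489]
ft_force: [-0.9, -0.2, -1.2]
gripper_width: 95.2
```

jog_arm(series=[[[-4,6,-2],0,-1],[[0,0,0],0,-1],[[0,0,0],0,1],[[0,0,0],0,1],[[0,0,0],0,1],[[0,0,0],0,1],[[0,0,0],0,1],[[0,0,0],0,1],[[0,0,0],0,1],[[0,0,0],0,1]], force=25)

```text
time: 5.75
tool_pos: [598.7, 15.4, 89.6]
tcp_rot: [0.483, -0.508, 0.519, -0.49]
ft_force: [0.1, 7.3, -2.5]
gripper_width: 20.6
```

jog_arm(series=[[[0,0,6],0,1],[[0,0,6],0,1],[[0,0,6],0,1],[[0,1,6],0,1],[[0,1,3],0,1],[[0,0,0],0,1]])

```text
time: 6.5
tool_pos: [618.7, 15.6, 88.5]
tcp_rot: [0.487, -0.513, 0.513, -0.486]
ft_force: [-1.2, -0.2, -2.8]
gripper_width: 20.0
```

jog_arm(series=[[[0,1,6],0,1],[[0,0,3],0,1],[[0,0,0],0,1]])

```text
time: 6.88
tool_pos: [623.7, 15.4, 87.6]
tcp_rot: [-0.49, 0.515, -0.511, 0.483]
ft_force: [-2.1, -0.2, 3.3]
gripper_width: 19.7
```

jog_arm(series=[[[0,0,-9],0,1],[[0,-1,-9],0,1],[[0,-1,-9],0,1],[[0,0,-8],0,1],[[0,0,-8],0,1],[[0,1,-8],0,1],[[0,1,-6],0,1],[[0,0,0],0,1]])

```text
time: 7.88
tool_pos: [572.9, 17.9, 89.1]
tcp_rot: [0.483, -0.509, 0.518, -0.49]
ft_force: [3.2, -0.3, -0.6]
gripper_width: 20.0
```

Run:
```python
from h import *
st(); a=snap('side')[130:260,220:400]; b=snap('wrist')[80:280,180:480]
cv2.imwrite('pics/s2.png',np.hstack([cv2.resize(a,(415,300)),cv2.resize(b,(375,300))])[:,:,::-1])
```

```text
t 7.88 pos [572.9  17.9  89.1] F [ 3.2 -0.3 -0.6] w 20.0
[[-0.053, 0.015, 0.998], [-0.999, -0.003, -0.053], [0.002, -1.0, 0.015]]
```

View pics/s2.png

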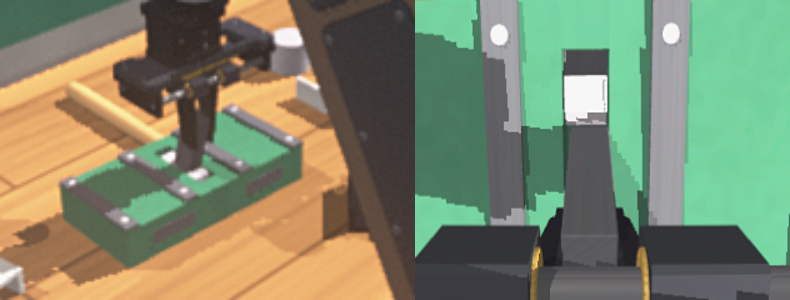

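jog_arm(series=[[[0,0,-3],0,1],[[0,0,0],0,1],[[0,0,9],0,1],[[0,-1,9],0,1],[[0,0,9],0,1],[[0,0,9],0,1],[[0,0,9],0,1],[[0,1,9],0,1],[[0,0,3],0,1],[[0,0,0],0,1],[[0,0,0],0,1]])

```text
time: 9.35
tool_pos: [621.6, 15.7, 88.1]
tcp_rot: [-0.488, 0.513, -0.513, 0.486]
ft_force: [-3.5, 0.3, 2.8]
gripper_width: 20.3
```

jog_arm(series=[[[0,0,6],0,1],[[0,0,0],0,1],[[0,0,-9],0,1],[[0,0,-9],0,1],[[0,0,-7],0,1],[[0,0,0],0,1],[[0,0,0],0,1]], force=50)

```text
time: 10.22
tool_pos: [609.6, 16.1, 90.6]
tcp_rot: [0.483, -0.508, 0.518, -0.49]
ft_force: [-0.3, 0.6, -4.0]
gripper_width: 19.8
```

jog_arm(series=[[[0,0,-6],0,1],[[0,0,-6],0,1],[[0,0,0],0,1],[[0,-6,0],0,1],[[0,-6,0],0,1],[[0,-6,0],0,1],[[0,0,0],0,1]])

```text
time: 11.1
tool_pos: [591.7, 17.0, 96.3]
tcp_rot: [0.487, -0.513, 0.513, -0.486]
ft_force: [3.6, 0.2, -2.1]
gripper_width: 19.8
```

jog_arm(series=[[[0,0,5],0,1],[[0,-6,0],0,1],[[0,-6,0],0,1],[[0,-6,0],0,1],[[0,0,0],0,1]])

```text
time: 11.72
tool_pos: [591.3, 17.0, 98.5]
tcp_rot: [-0.493, 0.52, -0.507, 0.48]
ft_force: [-0.2, -0.2, -3.9]
gripper_width: 19.4
```

jog_arm(series=[[[0,5,2],0,1],[[0,5,2],0,1],[[0,0,0],0,1],[[0,0,-9],0,1],[[0,0,-9],0,1],[[0,1,-9],0,1],[[0,1,-5],0,1],[[0,0,0],0,1]], force=20)

```text
time: 12.72
tool_pos: [569.0, 18.1, 95.1]
tcp_rot: [0.487, -0.513, 0.514, -0.486]
ft_force: [3.8, -0.2, -9.9]
gripper_width: 20.0
```

Run:
```python
from h import *
st(); a=snap('side')[150:240,240:365]; b=snap('wrist')[80:280,180:480]
cv2.imwrite('pics/s3.png',np.hstack([cv2.resize(a,(415,300),interpolation=cv2.INTER_CUBIC),cv2.resize(b,(375,300))])[:,:,::-1])
```

```text
t 12.72 pos [569.   18.1  95.1] F [ 3.8 -0.2 -9.9] w 20.0
[[-0.054, 0.0, 0.999], [-0.999, -0.001, -0.054], [0.001, -1.0, 0.0]]
```

View pics/s3.png

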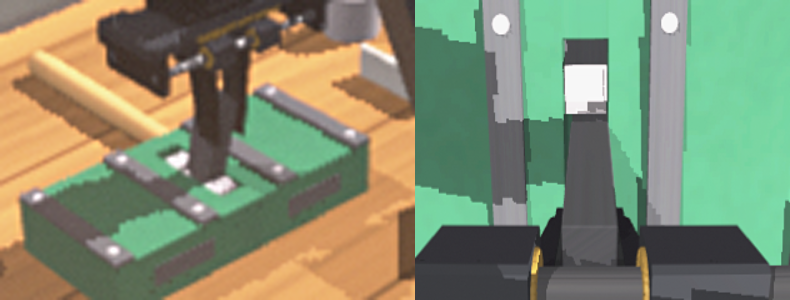

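Run:
```python
from h import *
def tp(pos,q):
    T=np.eye(4);T[:3,:3]=R.from_quat(q).as_matrix();T[:3,3]=pos;return T
s=telemetry.get_state(); c=imaging.camera_model('wrist'); X=np.linalg.inv(tp(s['tool_pos'],s['tcp_rot']))@np.array(c['world_from_camera'])
c1=dict(c); c1['world_from_camera']=tp([615.0,31.2,239.8],[0.48,-0.517,0.52,-0.481])@X
np.save('X.npy',X)
im1=cv2.imread('pics/w1.png'); im2=snap('wrist')[:,:,::-1]
for im,cm,rows in((im1,c1,range(146,186)),(im2,c,range(98,162))):
    u0=proj('wrist',[597+35,13.5,50],cm)[0]; print(u0)
    col=int(round(u0[0])); prev=None
    for r_ in rows:
        v=int(im[r_,col-3:col+4].mean()); 
        if prev is None or abs(v-prev)>25: print(r_,v,np.round(ray('wrist',[col,r_],50,cm)[0][:2],1),np.round(ray('wrist',[col,r_],42,cm)[0][:2],1))
        prev=v
```

```text
[334.2212601  159.93743809]
146 133 [647.4  12.7] [646.6  12.4]
152 53 [640.8  13.2] [639.9  12.9]
161 92 [630.8  13.8] [629.7  13.5]
162 119 [629.7  13.9] [628.6  13.6]
163 178 [628.6  14. ] [627.4  13.7]
164 248 [627.5  14. ] [626.3  13.8]
177 87 [612.8  15. ] [611.3  14.8]
178 59 [611.7  15.1] [610.2  14.8]
[321.83893115 120.31162423]
98 165 [645.9  12.7] [646.3  12.6]
105 131 [641.6  12.9] [641.8  12.8]
106 82 [641.   12.9] [641.1  12.8]
123 231 [630.3  13.5] [630.1  13.4]
148 123 [614.2  14.3] [613.4  14.3]
156 61 [608.9  14.6] [607.9  14.6]
```

jog_arm(series=[[[0,5,0],0,1],[[0,5,0],0,1],[[0,0,0],0,1],[[0,0,-6],0,1],[[0,0,-6],0,1],[[0,0,0],0,1]])

```text
time: 13.62
tool_pos: [561.1, 18.6, 88.9]
tcp_rot: [0.483, -0.51, 0.517, -0.489]
ft_force: [0.8, -0.0, 0.9]
gripper_width: 19.8
```

jog_arm(series=[[[0,-1,10],0,1],[[0,-1,10],0,1],[[0,0,10],0,1],[[0,0,10],0,1],[[0,0,10],0,1],[[0,1,9],0,1],[[0,1,8],0,1],[[0,1,8],0,1],[[0,0,0],0,1]])

```text
time: 14.75
tool_pos: [635.9, 14.7, 88.2]
tcp_rot: [-0.487, 0.513, -0.513, 0.486]
ft_force: [-2.9, -0.5, 0.5]
gripper_width: 20.0
```

jog_arm(series=[[[0,0,-9],0,1],[[0,0,-9],0,1],[[0,0,-9],0,1],[[0,0,-6],0,1],[[0,0,0],0,1],[[0,0,0],0,1]], force=40)

```text
time: 15.5
tool_pos: [620.0, 15.4, 94.8]
tcp_rot: [0.476, -0.502, 0.525, -0.496]
ft_force: [-0.4, -0.6, -4.1]
gripper_width: 20.0
```

jog_arm(series=[[[0,0,-6],0,1],[[0,0,-6],0,1],[[0,0,-6],0,1],[[0,0,-6],0,1],[[0,0,0],0,1],[[0,0,0],0,1]], force=15)

```text
time: 16.25
tool_pos: [602.3, 16.4, 98.1]
tcp_rot: [0.471, -0.497, 0.53, -0.501]
ft_force: [3.6, 1.0, 1.9]
gripper_width: 19.9
```

Run:
```python
from h import *
st(); a=snap('side')[150:240,240:365]; b=snap('wrist')[80:280,180:480]
cv2.imwrite('pics/s4.png',np.hstack([cv2.resize(a,(415,300),interpolation=cv2.INTER_CUBIC),cv2.resize(b,(375,300))])[:,:,::-1])
```

```text
t 16.25 pos [602.3  16.4  98.1] F [3.6 1.  1.9] w 19.9
[[-0.055, 0.062, 0.997], [-0.998, -0.005, -0.055], [0.001, -0.998, 0.062]]
```

View pics/s4.png

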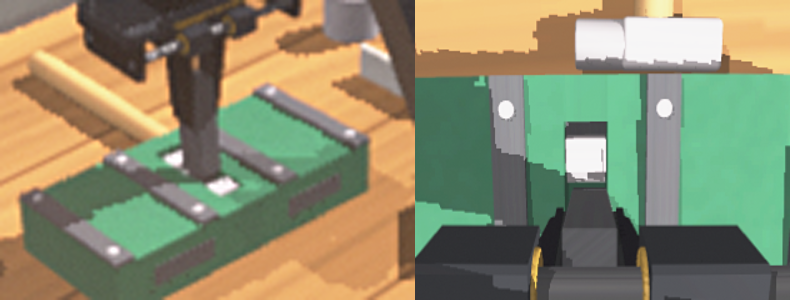

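jog_arm(series=[[[0,0,0],0,1],[[0,2,6],0,1],[[0,2,6],0,1],[[0,0,0],0,1],[[0,0,0],0,1]], force=50)

```text
time: 16.98
tool_pos: [610.6, 16.0, 90.9]
tcp_rot: [0.474, -0.501, 0.526, -0.497]
ft_force: [-0.1, 0.1, -4.3]
gripper_width: 19.7
```

Run:
```python
from h import *
st()
```

```text
t 16.98 pos [610.6  16.   90.9] F [-0.1  0.1 -4.3] w 19.7
[[-0.055, 0.048, 0.997], [-0.998, -0.004, -0.055], [0.001, -0.999, 0.048]]
```

jog_arm(series=[[[0,0,7],0,1],[[0,0,7],0,1],[[0,0,7],0,1],[[0,0,7],0,1],[[0,0,0],0,1],[[0,0,0],0,1]])

```text
time: 17.73
tool_pos: [629.1, 15.0, 89.5]
tcp_rot: [0.482, -0.508, 0.519, -0.491]
ft_force: [-1.0, 0.5, -2.9]
gripper_width: 19.9
```

Run:
```python
from h import *
st()
```

```text
t 17.73 pos [629.1  15.   89.5] F [-1.   0.5 -2.9] w 19.9
[[-0.054, 0.02, 0.998], [-0.999, -0.002, -0.054], [0.001, -1.0, 0.02]]
```

jog_arm(series=[[[0,0,0],0,1],[[0,0,-7],0,1],[[0,0,-7],0,1],[[0,0,-7],0,1],[[0,0,-7],0,1],[[0,0,-5],0,1],[[0,0,0],0,1],[[0,0,0],0,1]], force=6)

```text
time: 18.73
tool_pos: [595.3, 16.8, 90.1]
tcp_rot: [0.481, -0.507, 0.52, -0.492]
ft_force: [0.1, 0.8, 0.6]
gripper_width: 20.0
```

Run:
```python
from h import *
st()
```

```text
t 18.73 pos [595.3  16.8  90.1] F [0.1 0.8 0.6] w 20.0
[[-0.054, 0.024, 0.998], [-0.999, -0.003, -0.054], [0.001, -1.0, 0.024]]
```

Centred and unloaded. Now a firm grip and a straight pull.

jog_arm(series=[[[0,0,1],0,1],[[0,0,0],0,1],[[0,-8,0],0,1],[[0,-8,0],0,1],[[0,-8,0],0,1],[[0,-8,0],0,1],[[0,0,0],0,1]], force=45)

```text
time: 19.6
tool_pos: [595.4, 16.8, 123.9]
tcp_rot: [0.481, -0.507, 0.52, -0.491]
ft_force: [-0.3, -0.1, -3.6]
gripper_width: 19.8
```

Run:
```python
from h import *
plan((595.4,17,203,-.054,40),(403,-450,203,-.012,50))
```

```text
2 [[[-0.0, -40.0, 0.0], -0.0], [[-0.0, -40.0, 0.0], -0.0]]
11 [[[43.0, -0.0, -15.0], -0.2], [[43.0, -0.0, -15.0], -0.2], [[43.0, -0.0, -16.0], -0.2], [[43.0, -0.0, -16.0], -0.2], [[43.0, -0.0, -16.0], -0.2], [[43.0, -0.0, -16.0], -0.2], [[43.0, -0.0, -16.0], -0.2], [[43.0, -0.0, -16.0], -0.2], [[43.0, -0.0, -16.0], -0.2], [[43.0, -0.0, -17.0], -0.2], [[43.0, -0.0, -17.0], -0.2]]
```

jog_arm(series=[[[0,-30,0],0,1],[[0,-30,0],0,1],[[0,-20,0],0,1],[[30,0,-11],-0.2,1],[[43,0,-15],-0.2,1],[[43,0,-16],-0.2,1],[[43,0,-16],-0.2,1],[[43,0,-16],-0.2,1],[[43,0,-16],-0.2,1],[[43,0,-16],-0.2,1],[[43,0,-16],-0.2,1],[[43,0,-16],-0.2,1],[[43,0,-17],-0.2,1],[[30,0,-11],-0.2,1],[[10,0,-3],0,1],[[0,0,0],0,1]])

```text
time: 21.6
tool_pos: [401.1, -446.9, 201.0]
tcp_rot: [0.492, -0.498, 0.509, -0.501]
ft_force: [0.5, 0.3, -4.4]
gripper_width: 19.6
```

Run:
```python
from h import *
st()
snap('wrist')
for o in nets.outline_of('stake','wrist')[:2]: print(o['confidence'],o['uv'],o['pixels'].sum())
for o in nets.outline_of('bin','wrist')[:2]: print(o['confidence'],fit('wrist',o['pixels'],(170,100,50),0,0.))
plan((403,-450,125,-.012,30))
```

```text
t 21.6 pos [ 401.1 -446.9  201. ] F [ 0.5  0.3 -4.4] w 19.6
[[-0.013, 0.021, 1.0], [-1.0, -0.001, -0.013], [0.001, -1.0, 0.021]]
0.9 [318.0, 236.1] 3066
0.86 [ 4.49063e+02 -4.47386e+02  5.00000e-03  1.60000e-02]
3 [[[1.0, 25.0, 0.0], 0.0], [[1.0, 25.0, 0.0], 0.0], [[1.0, 25.0, 0.0], 0.0]]
```

Bin at (449,−447). Lower until the foot nearly touches, lean it toward +x, then release.

jog_arm(series=[[[0,25,0],0,1],[[0,25,0],0,1],[[0,25,0],0,1],[[0,18,0],0,1],[[0,10,0],0,1],[[0,4,0],0,1],[[0,0,0],0,1]])

```text
time: 22.62
tool_pos: [408.3, -441.1, 93.8]
tcp_rot: [0.494, -0.494, 0.508, -0.504]
ft_force: [-0.3, 0.7, -4.0]
gripper_width: 20.1
```

jog_arm(series=[[[5,3,0],0,1],[[0,0,0],0,1]], force=15)

```text
time: 22.88
tool_pos: [408.7, -446.9, 91.7]
tcp_rot: [0.494, -0.493, 0.508, -0.504]
ft_force: [0.3, 0.3, -3.5]
gripper_width: 20.2
```

jog_arm(series=[[[0,3,10],0,1],[[0,3,10],0,1],[[0,2,10],0,1],[[0,3,10],0,1],[[0,0,0],0,1]], force=5)

```text
time: 23.5
tool_pos: [453.2, -447.7, 83.0]
tcp_rot: [0.494, -0.492, 0.51, -0.504]
ft_force: [0.2, -0.6, -1.3]
gripper_width: 20.0
```

Release and rise, then move on toward the up channel at (435,−274).

jog_arm(series=[[[0,0,0],0,0.2],[[0,0,0],0,0.2],[[0,0,0],0,0.2],[[0,-20,0],0,0],[[0,-40,0],0,-0.5],[[0,-50,0],0,-1],[[0,-20,0],0,-1],[[0,0,0],0,-1]])

```text
time: 24.5
tool_pos: [448.0, -447.3, 216.6]
tcp_rot: [0.494, -0.493, 0.51, -0.503]
ft_force: [-0.2, 0.5, -0.8]
gripper_width: 82.5
```

Run:
```python
from h import *
st()
b=snap('wrist'); a=snap('top')
for n in('wrist','top'):
  for o in nets.outline_of('stake',n)[:2]: print(n,o['confidence'],o['uv'],cv2.boundingRect(o['pixels'].astype(np.uint8)))
for k in('up1','down1'):
    for o in nets.outline_of(k,'top'): print(k,round(o['confidence'],2),np.round(o['uv']))
cv2.imwrite('pics/b1.png',np.hstack([cv2.resize(a[150:310,400:560],(400,400)),b[:,120:520]])[:,:,::-1])
plan((435,-274,205,.057))
```

```text
t 24.5 pos [ 448.  -447.3  216.6] F [-0.2  0.5 -0.8] w 82.5
[[-0.006, 0.026, 1.0], [-1.0, -0.008, -0.005], [0.008, -1.0, 0.026]]
wrist 0.89 [318.6, 149.7] (308, 100, 22, 103)
top 0.74 [486.7, 218.9] (478, 197, 17, 42)
top 0.44 [317.7, 174.1] (269, 150, 99, 51)
up1 0.89 [236. 235.]
up1 0.85 [369. 237.]
up1 0.82 [424. 220.]
up1 0.57 [427. 168.]
down1 0.64 [182. 209.]
down1 0.55 [220. 164.]
4 [[[-43.0, 2.0, -3.0], -0.9], [[-43.0, 2.0, -3.0], -0.9], [[-43.0, 2.0, -2.0], -0.9], [[-43.0, 2.0, -1.0], -0.9]]
```

View pics/b1.png

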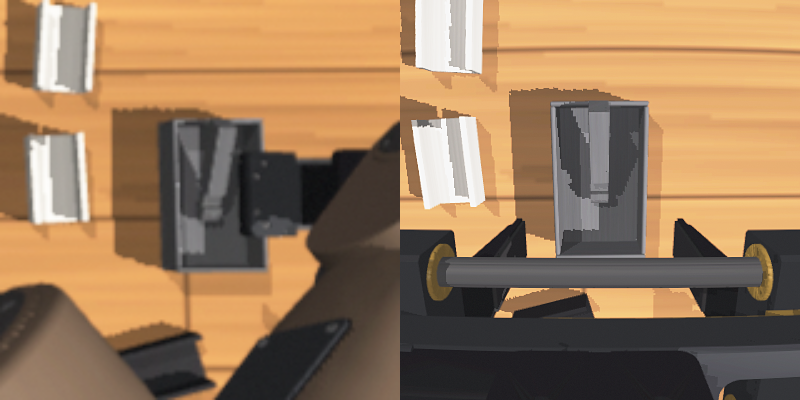

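jog_arm(series=[[[-30,0,0],-0.5,-1],[[-45,0,0],-0.5,-1],[[-45,0,0],-0.5,-1],[[-40,0,0],-0.5,-1],[[-10,0,0],0,-1],[[0,0,0],0,-1]])

```text
time: 25.55
tool_pos: [445.1, -272.2, 208.8]
tcp_rot: [-0.503, 0.488, -0.497, 0.512]
ft_force: [-0.1, -0.4, 0.9]
gripper_width: 94.8
```

```bash
cat >> h.py <<'E'
def look(k,z0=0,hov=None):
    s,r=st(); snap('wrist'); out=[]
    for o in nets.outline_of(k,'wrist')[:4]:
        f=fit('wrist',o['pixels'],(100,60,32),z0); f[2]=(f[2]+np.pi/2)%np.pi-np.pi/2; out.append(f)
        print(k,round(o['confidence'],2),np.round(o['uv']),f)
    return out
E
python3 - <<'E'
from h import *
look('up1')
E
```

```text
t 25.55 pos [ 445.1 -272.2  208.8] F [-0.1 -0.4  0.9] w 94.8
[[0.03, 0.019, 0.999], [-1.0, 0.0, 0.03], [0.001, -1.0, 0.019]]
up1 0.92 [407. 307.] [ 2.34813e+02 -4.03610e+02  2.75000e-01  6.78000e-01]
up1 0.87 [284. 305.] [ 282.408 -232.057    1.11     0.423]
up1 0.85 [338.  33.] [ 6.19894e+02 -2.89362e+02 -8.40000e-02  1.80000e-02]
up1 0.75 [324. 155.] [ 4.68700e+02 -2.76813e+02  3.70000e-02  2.70000e-02]
```

Run:
```python
from h import *
plan((468.7,-276.8,120,.037,40),(468.7,-276.8,14,.037,30))
```

```text
3 [[[1.0, 30.0, 8.0], -0.2], [[2.0, 30.0, 8.0], -0.2], [[2.0, 30.0, 8.0], -0.2]]
4 [[[0.0, 26.0, 0.0], -0.0], [[0.0, 26.0, 0.0], -0.0], [[0.0, 26.0, 0.0], -0.0], [[0.0, 26.0, 0.0], -0.0]]
```

jog_arm(series=[[[1,20,8],-0.2,-1],[[2,30,8],-0.2,-1],[[2,30,7],-0.2,-1],[[0,26,0],0,-1],[[0,26,0],0,-1],[[0,26,0],0,-1],[[0,15,0],0,-1],[[0,5,0],0,-1],[[0,0,0],0,-1]])

```text
time: 26.78
tool_pos: [473.6, -288.1, 24.2]
tcp_rot: [-0.503, 0.486, -0.499, 0.512]
ft_force: [-0.4, -0.5, -0.1]
gripper_width: 94.9
```

Run:
```python
from h import *
st(); plan((468.7,-276.8,14,.037,30),rnd=1)
```

```text
t 26.77 pos [ 473.6 -288.1   24.2] F [-0.4 -0.5 -0.1] w 94.9
[[0.03, 0.021, 0.999], [-1.0, -0.003, 0.03], [0.003, -1.0, 0.021]]
1 [[[-11.4, 10.2, -4.5], -0.4]]
```

jog_arm(series=[[[-10,5,-4],-0.4,-1],[[0,4,0],0,-1],[[0,0,0],0,0.5],[[0,0,0],0,1],[[0,0,0],0,1],[[0,0,0],0,1],[[0,0,0],0,1],[[0,0,0],0,1]], force=35)

```text
time: 27.78
tool_pos: [470.0, -278.0, 16.5]
tcp_rot: [-0.505, 0.483, -0.498, 0.514]
ft_force: [-0.7, 0.3, -1.1]
gripper_width: 59.7
```

Run:
```python
from h import *
s,r=st(); J=(597,15.5,-.05); x,y,z=s['tool_pos']; yaw=np.arctan2(r[1,2],r[0,2])
b=jigpt(J,0,-84); print(b)
off=468.7-x
plan((x,y,130,yaw,45),(b[0]-off,b[1],130,-.05,55))
```

```text
t 27.77 pos [ 470.  -278.    16.5] F [-0.7  0.3 -1.1] w 59.7
[[0.038, 0.024, 0.999], [-0.999, -0.005, 0.038], [0.006, -1.0, 0.023]]
[592.80174978 -68.39502187]
3 [[[0.0, -38.0, 0.0], -0.0], [[0.0, -38.0, 0.0], -0.0], [[0.0, -38.0, 0.0], -0.0]]
5 [[[-41.0, -0.0, 26.0], 1.0], [[-41.0, -0.0, 26.0], 1.0], [[-42.0, -0.0, 25.0], 1.0], [[-42.0, -0.0, 24.0], 1.0], [[-43.0, -0.0, 23.0], 1.0]]
```

jog_arm(series=[[[0,-25,0],0,1],[[0,-40,0],0,1],[[0,-35,0],0,1],[[-20,-10,12],0.5,1],[[-41,0,26],1,1],[[-42,0,26],1,1],[[-42,0,25],1,1],[[-42,0,24],1,1],[[-20,0,10],0.5,1],[[0,0,0],0,1],[[0,0,0],0,1]])

```text
time: 29.15
tool_pos: [592.1, -64.5, 129.9]
tcp_rot: [0.482, -0.508, 0.519, -0.49]
ft_force: [-0.7, -0.5, -3.0]
gripper_width: 59.6
```

Run:
```python
from h import *
st(); plan((593.8,-68.4,90,-.05,30),rnd=1); look('up1',105)
```

```text
t 29.15 pos [592.1 -64.5 129.9] F [-0.7 -0.5 -3. ] w 59.6
[[-0.054, 0.02, 0.998], [-0.999, -0.003, -0.054], [0.002, -1.0, 0.02]]
2 [[[1.9, 19.9, 1.0], -0.1], [[1.9, 19.9, 1.0], -0.1]]
t 29.15 pos [592.1 -64.5 129.9] F [-0.7 -0.5 -3. ] w 59.6
[[-0.054, 0.02, 0.998], [-0.999, -0.003, -0.054], [0.002, -1.0, 0.02]]
up1 0.97 [562. 148.] [ 6.31115000e+02 -2.41657000e+02  1.48859265e+00  2.88000000e-01]
up1 0.91 [319. 214.] [ 6.1229e+02 -4.7698e+01  1.5130e+00  2.4600e-01]
```

jog_arm(series=[[[2,15,1],0,1],[[2,20,1],0,1],[[0,15,0],0,1],[[0,0,0],0,1],[[0,0,0],0,1]])

```text
time: 29.88
tool_pos: [593.9, -72.1, 76.5]
tcp_rot: [0.481, -0.509, 0.52, -0.489]
ft_force: [0.0, 0.5, -2.1]
gripper_width: 59.4
```

Run:
```python
from h import *
st(); plan((593.8,-68.4,66,-.05,30),rnd=1); snap('wrist','w5.png')
J=(597,15.5,-.05)
for o in nets.outline_of('jig','wrist')[:1]: print(o['confidence'],fit('wrist',o['pixels'],(130,270,54),0,0.))
```

```text
t 29.88 pos [593.9 -72.1  76.5] F [ 0.   0.5 -2.1] w 59.4
[[-0.059, 0.019, 0.998], [-0.998, -0.003, -0.059], [0.002, -1.0, 0.019]]
1 [[[-3.7, 10.5, -0.3], -0.5]]
0.98 [6.45234e+02 1.68550e+01 1.50000e-02 2.39000e-01]
```

View pics/w5.png

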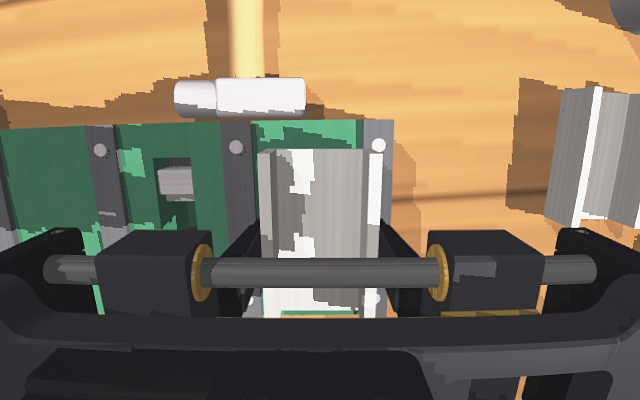

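Run:
```python
from h import *
J=(597,15.5,-.05); P=ray('wrist',[[100,150],[236,147],[379,145]],55)
print(P.round(1)); c,s=np.cos(.05),np.sin(.05)
for p in P: d=p[:2]-J[:2]; print(np.round([c*d[0]-s*d[1], s*d[0]+c*d[1]],1))
```

```text
[[ 649.6   58.8   55. ]
 [ 645.6  -25.4   55. ]
 [ 641.7 -109.6   55. ]]
[50.4 45.8]
[ 50.5 -38.4]
[  50.9 -122.7]
```

Run:
```python
from h import *
print(ray('wrist',[[258,152],[382,152],[258,200],[381,200]],92).round(1)); st()
```

```text
[[ 644.8  -45.2   92. ]
 [ 641.3 -104.4   92. ]
 [ 621.3  -42.9   92. ]
 [ 617.7 -103.4   92. ]]
t 29.98 pos [593.9 -72.   76.8] F [-0.4  0.3 -2.5] w 59.9
[[-0.059, 0.019, 0.998], [-0.998, -0.003, -0.059], [0.002, -1.0, 0.019]]
```

jog_arm(series=[[[-7,0,-1],-0.4,1],[[0,0,0],0,1],[[0,6,0],0,1],[[0,3,0],0,1],[[0,0,0],0,1]])

```text
time: 30.6
tool_pos: [593.9, -64.2, 68.2]
tcp_rot: [0.483, -0.507, 0.518, -0.492]
ft_force: [-0.6, 1.1, -2.2]
gripper_width: 59.6
```

jog_arm(series=[[[0,2,0],0,1],[[0,0,0],0,-0.6],[[0,0,0],0,-0.6],[[0,0,0],0,-0.6],[[0,-25,0],0,-0.6],[[0,-40,0],0,-1],[[0,-40,0],0,-1],[[0,-25,0],0,-1],[[0,0,0],0,-1]])

```text
time: 31.72
tool_pos: [591.4, -64.1, 200.2]
tcp_rot: [0.482, -0.506, 0.519, -0.492]
ft_force: [-0.7, 0.9, -0.3]
gripper_width: 95.1
```

Run:
```python
from h import *
look('up1',50); plan((620,-289,190,-.084,50))
```

```text
t 31.73 pos [591.4 -64.1 200.2] F [-0.7  0.9 -0.3] w 95.1
[[-0.051, 0.022, 0.998], [-0.999, -0.004, -0.051], [0.003, -1.0, 0.022]]
up1 0.78 [452. 393.] [ 286.701 -222.386    0.669    0.341]
up1 0.67 [320. 184.] [ 5.91711e+02 -6.40690e+01 -5.10000e-02  1.50000e-02]
up1 0.61 [380. 306.] [ 4.25399e+02 -1.22268e+02 -6.40000e-02  5.62000e-01]
up1 0.6 [521. 144.] [ 6.18617e+02 -2.54514e+02  5.00000e-02  2.43000e-01]
5 [[[45.0, 2.0, 8.0], 0.4], [[45.0, 2.0, 8.0], 0.4], [[45.0, 2.0, 9.0], 0.4], [[44.0, 2.0, 9.0], 0.4], [[44.0, 2.0, 9.0], 0.4]]
```

jog_arm(series=[[[30,0,6],0.4,-1],[[45,2,8],0.4,-1],[[45,2,9],0.4,-1],[[45,10,9],0.4,-1],[[40,10,8],0.4,-1],[[15,0,3],0,-1],[[0,0,0],0,-1]])

```text
time: 32.7
tool_pos: [616.8, -290.8, 162.1]
tcp_rot: [-0.476, 0.521, -0.521, 0.48]
ft_force: [0.7, 0.5, -0.7]
gripper_width: 95.3
```

Run:
```python
from h import *
f=look('up1'); f=min(f,key=lambda f:np.hypot(f[0]-620,f[1]+289)); plan((f[0],f[1],110,f[2],30),(f[0],f[1],14,f[2],30))
```

```text
t 32.7 pos [ 616.8 -290.8  162.1] F [ 0.7  0.5 -0.7] w 95.3
[[-0.085, 0.004, 0.996], [-0.996, 0.004, -0.085], [-0.005, -1.0, 0.004]]
up1 0.68 [ 70. 208.] [ 6.10797e+02 -1.29030e+01 -1.42800e+00  2.98000e-01]
up1 0.68 [318. 176.] [ 6.19784e+02 -2.86597e+02 -7.20000e-02  1.80000e-02]
up1 0.65 [207. 318.] [ 522.464      -114.796         1.40059265    0.963     ]
up1 0.24 [  7. 211.] [ 6.17796e+02  1.17179e+02 -1.17400e+00  4.27000e-01]
2 [[[-2.0, 26.0, 1.0], -0.3], [[-2.0, 26.0, 1.0], -0.3]]
4 [[[0.0, 24.0, 0.0], -0.0], [[0.0, 24.0, 0.0], -0.0], [[0.0, 24.0, 0.0], -0.0], [[0.0, 24.0, 0.0], -0.0]]
```

jog_arm(series=[[[-2,26,1],-0.3,-1],[[-2,26,1],-0.3,-1],[[0,24,0],0,-1],[[0,24,0],0,-1],[[0,24,0],0,-1],[[0,12,0],0,-1],[[0,0,0],0,-1]])

```text
time: 33.67
tool_pos: [622.7, -274.9, 27.5]
tcp_rot: [0.481, -0.514, 0.517, -0.487]
ft_force: [0.1, 0.0, -0.2]
gripper_width: 95.0
```

Run:
```python
from h import *
st(); plan((619.8,-287.5,15,-.075,30),rnd=1)
```

```text
t 33.67 pos [ 622.7 -274.9   27.5] F [ 0.1  0.  -0.2] w 95.0
[[-0.063, 0.009, 0.998], [-0.998, 0.002, -0.063], [-0.003, -1.0, 0.009]]
1 [[[12.8, 12.5, -2.1], 0.7]]
```

jog_arm(series=[[[11,0,-2],0.7,-1],[[0,8,0],0,-1],[[0,4,0],0,-1],[[0,0,0],0,0.5],[[0,0,0],0,1],[[0,0,0],0,1],[[0,0,0],0,1],[[0,0,0],0,1],[[0,0,0],0,1]], force=35)

```text
time: 34.8
tool_pos: [621.0, -286.9, 17.6]
tcp_rot: [0.477, -0.516, 0.521, -0.484]
ft_force: [0.7, -0.2, -0.3]
gripper_width: 59.9
```

Run:
```python
from h import *
s,r=st(); J=(597,19,-.05); x,y,z=s['tool_pos']; yaw=np.arctan2(r[1,2],r[0,2])
off=619.8-x; print('off',off)
for v in(0,84): print(jigpt(J,0,v))
b=jigpt(J,0,0)
plan((x,y,150,yaw,45),(b[0]-off,b[1],150,-.05,50))
```

```text
t 34.8 pos [ 621.  -286.9   17.6] F [ 0.7 -0.2 -0.3] w 59.9
[[-0.076, 0.012, 0.997], [-0.997, 0.0, -0.076], [-0.001, -1.0, 0.012]]
off -1.1601472160134563
[597.  19.]
[601.19825022 102.89502187]
3 [[[0.0, -44.0, 0.0], -0.0], [[0.0, -44.0, 0.0], -0.0], [[0.0, -44.0, 0.0], -0.0]]
7 [[[-43.0, -0.0, -7.0], -0.2], [[-43.0, -0.0, -6.0], -0.2], [[-43.0, -0.0, -6.0], -0.2], [[-43.0, -0.0, -6.0], -0.2], [[-43.0, -0.0, -6.0], -0.2], [[-43.0, -0.0, -6.0], -0.2], [[-43.0, -0.0, -6.0], -0.2]]
```

jog_arm(series=[[[0,-25,0],0,1],[[0,-45,0],0,1],[[0,-40,0],0,1],[[-20,-10,-3],0,1],[[-43,0,-6],-0.2,1],[[-43,0,-6],-0.2,1],[[-43,0,-6],-0.2,1],[[-43,0,-6],-0.2,1],[[-43,0,-6],-0.2,1],[[-43,0,-6],-0.2,1],[[-20,0,-3],-0.2,1],[[0,0,0],0,1],[[0,0,0],0,1]])

```text
time: 36.42
tool_pos: [586.8, 32.7, 129.5]
tcp_rot: [-0.488, 0.515, -0.508, 0.488]
ft_force: [-0.4, -0.4, -2.3]
gripper_width: 59.6
```

Run:
```python
from h import *
st(); plan((598.2,19,90,-.05,25))
```

```text
t 36.42 pos [586.8  32.7 129.5] F [-0.4 -0.4 -2.3] w 59.6
[[-0.048, -0.007, 0.999], [-0.999, 0.007, -0.048], [-0.007, -1.0, -0.007]]
2 [[[7.0, 20.0, 6.0], 0.1], [[7.0, 20.0, 6.0], 0.1]]
```

jog_arm(series=[[[6,0,5],0,1],[[5,0,4],0,1],[[0,15,0],0,1],[[0,15,0],0,1],[[0,8,0],0,1],[[0,0,0],0,1],[[0,0,0],0,1]])

```text
time: 37.3
tool_pos: [595.1, 18.4, 87.0]
tcp_rot: [-0.488, 0.517, -0.509, 0.486]
ft_force: [-0.2, 0.3, -2.1]
gripper_width: 59.7
```

Run:
```python
from h import *
st(); plan((598.2,19,76,-.05,25),rnd=1)
```

```text
t 37.3 pos [595.1  18.4  87. ] F [-0.2  0.3 -2.1] w 59.7
[[-0.051, -0.009, 0.999], [-0.999, 0.007, -0.051], [-0.007, -1.0, -0.009]]
1 [[[-0.8, 11.0, 3.1], -0.1]]
```

Aligned. Lower to a bottom of about 51 mm (TCP about 69).

jog_arm(series=[[[-1,6,2],0,1],[[0,6,0],0,1],[[0,5,0],0,1],[[0,0,0],0,1],[[0,0,0],0,1]])

```text
time: 37.92
tool_pos: [597.5, 19.7, 69.5]
tcp_rot: [-0.487, 0.516, -0.509, 0.487]
ft_force: [0.1, -1.0, -1.5]
gripper_width: 59.7
```

jog_arm(series=[[[0,2,0],0,1],[[0,0,0],0,-0.5],[[0,0,0],0,-0.5],[[0,0,0],0,-0.5],[[0,-25,0],0,-0.5],[[0,-40,0],0,-0.7],[[0,-40,0],0,-1],[[0,-20,0],0,-1],[[0,0,0],0,-1]])

```text
time: 39.05
tool_pos: [598.6, 18.7, 196.6]
tcp_rot: [-0.487, 0.516, -0.509, 0.487]
ft_force: [0.3, -0.1, -0.2]
gripper_width: 94.8
```

Run:
```python
from h import *
look('up1',50); snap('top')
for k in('up1','down1'):
    for o in nets.outline_of(k,'top'): print(k,round(o['confidence'],2),np.round(o['uv']), fit('top',o['pixels'],(100,60,32),0))
plan((421,260,190,-.147,50))
```

```text
t 39.05 pos [598.6  18.7 196.6] F [ 0.3 -0.1 -0.2] w 94.8
[[-0.051, -0.007, 0.999], [-0.999, 0.007, -0.051], [-0.007, -1.0, -0.007]]
up1 0.85 [422. 311.] [413.018 -85.927   0.482   0.757]
up1 0.66 [319. 186.] [ 5.95135e+02  2.00650e+01 -5.10000e-02  8.00000e-03]
up1 0.55 [50. 40.] [7.47283e+02 2.58742e+02 1.14600e+00 1.56000e-01]
up1 0.88 [231. 235.] [ 4.21052e+02  2.61678e+02 -1.44000e-01  1.83000e-01]
up1 0.88 [355. 181.] [ 5.97047e+02 -7.75420e+01  2.60000e-02  4.06000e-01]
up1 0.85 [405. 286.] [ 2.82435e+02 -2.31907e+02 -2.04300e+00  4.20000e-02]
up1 0.74 [462. 296.] [ 2.52678e+02 -3.91081e+02 -1.30400e+00  3.20000e-02]
up1 0.58 [368. 237.] [ 4.20817e+02 -1.24640e+02 -8.57000e-01  3.70000e-02]
up1 0.43 [362. 184.] [ 5.77714e+02 -8.93920e+01 -5.70000e-02  2.64000e-01]
down1 0.9 [183. 206.] [ 5.17296e+02  4.12865e+02 -2.28000e-01  1.13000e-01]
down1 0.8 [220. 164.] [6.35202e+02 3.00674e+02 1.83000e-01 7.00000e-02]
6 [[[-39.0, 1.0, -31.0], 0.9], [[-38.0, 1.0, -32.0], 0.9], [[-38.0, 1.0, -33.0], 0.9], [[-37.0, 1.0, -33.0], 0.9], [[-37.0, 1.0, -34.0], 0.9], [[-36.0, 1.0, -34.0], 0.9]]
```

jog_arm(series=[[[-25,0,-20],0.6,-1],[[-38,1,-32],0.9,-1],[[-38,1,-33],0.9,-1],[[-37,5,-33],0.9,-1],[[-37,5,-34],0.9,-1],[[-32,5,-30],0.9,-1],[[-10,0,-9],0.4,-1],[[0,0,0],0,-1],[[0,0,0],0,-1]])

```text
time: 40.42
tool_pos: [421.7, 257.1, 174.2]
tcp_rot: [-0.465, 0.543, -0.53, 0.456]
ft_force: [0.6, 0.3, 0.1]
gripper_width: 95.0
```

Run:
```python
from h import *
f=look('up1'); f=min(f,key=lambda f:np.hypot(f[0]-421,f[1]-260)); plan((f[0],f[1],110,f[2],30),(f[0],f[1],15,f[2],30))
```

```text
t 40.42 pos [421.7 257.1 174.2] F [0.6 0.3 0.1] w 95.0
[[-0.151, -0.021, 0.988], [-0.988, 0.005, -0.151], [-0.002, -1.0, -0.021]]
up1 0.92 [571.   4.] [ 6.05289e+02 -1.62640e+01 -7.00000e-02  1.14000e-01]
up1 0.68 [632. 148.] [ 4.19918000e+02 -1.23416000e+02 -8.77592654e-01  1.90000000e-02]
up1 0.64 [318. 177.] [ 4.19598e+02  2.59215e+02 -1.51000e-01  1.70000e-02]
3 [[[-1.0, 21.0, -1.0], -0.0], [[-1.0, 21.0, -1.0], -0.0], [[-1.0, 21.0, -1.0], -0.0]]
4 [[[0.0, 24.0, 0.0], -0.0], [[0.0, 24.0, 0.0], -0.0], [[0.0, 24.0, 0.0], -0.0], [[0.0, 24.0, 0.0], -0.0]]
```

jog_arm(series=[[[-1,25,-1],0,-1],[[-1,30,-1],0,-1],[[0,30,0],0,-1],[[0,30,0],0,-1],[[0,20,0],0,-1],[[0,10,0],0,-1],[[0,0,0],0,-1]])

```text
time: 41.4
tool_pos: [422.7, 255.9, 25.9]
tcp_rot: [-0.461, 0.544, -0.533, 0.455]
ft_force: [0.3, 0.7, 0.1]
gripper_width: 94.8
```

Run:
```python
from h import *
st(); plan((419.6,259.2,16,-.151,30),rnd=1)
```

```text
t 41.4 pos [422.7 255.9  25.9] F [0.3 0.7 0.1] w 94.8
[[-0.16, -0.016, 0.987], [-0.987, 0.007, -0.16], [-0.004, -1.0, -0.017]]
1 [[[-2.8, 9.9, -3.6], -0.6]]
```

jog_arm(series=[[[-3,6,-3],-0.6,-1],[[0,3,0],0,-1],[[0,0,0],0,0.5],[[0,0,0],0,1],[[0,0,0],0,1],[[0,0,0],0,1],[[0,0,0],0,1],[[0,0,0],0,1]])

```text
time: 42.4
tool_pos: [421.0, 260.0, 18.5]
tcp_rot: [-0.463, 0.541, -0.531, 0.46]
ft_force: [-0.9, 0.7, 0.4]
gripper_width: 59.5
```

Run:
```python
from h import *
s,r=st(); x,y,z=s['tool_pos']; yaw=np.arctan2(r[1,2],r[0,2])
off=419.6-x; print('off',off)
plan((x,y,130,yaw,45),(601.2-off,102.9,130,-.05,50))
```

```text
t 42.4 pos [421.  260.   18.5] F [-0.9  0.7  0.4] w 59.5
[[-0.149, -0.013, 0.989], [-0.989, 0.008, -0.149], [-0.006, -1.0, -0.014]]
off -1.3818813776359207
3 [[[0.0, -37.0, 0.0], -0.0], [[0.0, -37.0, 0.0], -0.0], [[0.0, -37.0, 0.0], -0.0]]
5 [[[26.0, -0.0, 41.0], -1.1], [[26.0, -0.0, 40.0], -1.1], [[27.0, -0.0, 40.0], -1.1], [[28.0, -0.0, 39.0], -1.1], [[29.0, -0.0, 38.0], -1.1]]
```

jog_arm(series=[[[0,-25,0],0,1],[[0,-40,0],0,1],[[0,-40,0],0,1],[[12,-5,20],-0.5,1],[[26,0,41],-1.1,1],[[26,0,40],-1.1,1],[[27,0,40],-1.1,1],[[27,0,38],-1.1,1],[[12,0,15],-0.5,1],[[0,0,0],0,1],[[0,0,0],0,1]])

```text
time: 43.78
tool_pos: [602.8, 104.3, 126.0]
tcp_rot: [-0.49, 0.519, -0.506, 0.484]
ft_force: [0.2, -0.2, -2.9]
gripper_width: 59.5
```

Run:
```python
from h import *
st(); plan((602.6,102.9,90,-.05,25))
```

```text
t 43.77 pos [602.8 104.3 126. ] F [ 0.2 -0.2 -2.9] w 59.5
[[-0.051, -0.019, 0.999], [-0.999, 0.007, -0.051], [-0.006, -1.0, -0.02]]
2 [[[1.0, 18.0, -0.0], -0.0], [[1.0, 18.0, -0.0], -0.0]]
```

jog_arm(series=[[[0,15,1],0,1],[[0,18,1],0,1],[[0,8,0],0,1],[[0,0,0],0,1],[[0,0,0],0,1]])

```text
time: 44.4
tool_pos: [601.9, 106.9, 81.5]
tcp_rot: [-0.492, 0.519, -0.505, 0.484]
ft_force: [-0.8, -0.2, -2.9]
gripper_width: 59.8
```

Run:
```python
from h import *
st(); plan((602.6,102.9,70,-.05,25),rnd=1)
```

```text
t 44.4 pos [601.9 106.9  81.5] F [-0.8 -0.2 -2.9] w 59.8
[[-0.048, -0.021, 0.999], [-0.999, 0.007, -0.048], [-0.006, -1.0, -0.022]]
1 [[[4.0, 11.5, 0.9], 0.1]]
```

jog_arm(series=[[[3,0,1],0,1],[[0,0,0],0,1],[[0,6,0],0,1],[[0,5,0],0,1],[[0,0,0],0,1]])

```text
time: 45.02
tool_pos: [603.0, 103.6, 70.5]
tcp_rot: [-0.491, 0.518, -0.505, 0.484]
ft_force: [0.7, -0.2, -1.9]
gripper_width: 59.9
```

jog_arm(series=[[[0,3,0],0,1],[[0,0,0],0,-0.5],[[0,0,0],0,-0.5],[[0,0,0],0,-0.5],[[0,-25,0],0,-0.5],[[0,-40,0],0,-0.7],[[0,-40,0],0,-1],[[0,-20,0],0,-1],[[0,0,0],0,-1]])

```text
time: 46.15
tool_pos: [605.7, 102.8, 196.7]
tcp_rot: [-0.491, 0.518, -0.505, 0.485]
ft_force: [-0.2, 0.7, -0.9]
gripper_width: 95.1
```

Run:
```python
from h import *
look('up1',50); b=snap('wrist','w6.png')
for o in nets.outline_of('down1','wrist'): print('down',round(o['confidence'],2),np.round(o['uv']), fit('wrist',o['pixels'],(100,60,32),0))
plan((635,300,190,.15,50))
```

```text
t 46.15 pos [605.7 102.8 196.7] F [-0.2  0.7 -0.9] w 95.1
[[-0.048, -0.019, 0.999], [-0.999, 0.007, -0.048], [-0.006, -1.0, -0.019]]
up1 0.93 [321. 186.] [ 6.00936e+02  1.03673e+02 -4.90000e-02  9.00000e-03]
up1 0.79 [408. 185.] [ 5.9606e+02  2.0130e+01 -5.8000e-02  4.6000e-02]
up1 0.77 [495. 183.] [ 5.91686e+02 -6.30770e+01 -6.30000e-02  6.50000e-02]
down 0.84 [ 57. 220.] [570.731 471.408   1.764   0.824]
down 0.66 [135. 157.] [6.33698e+02 3.00265e+02 1.78000e-01 4.70000e-02]
down 0.63 [367. 145.] [604.245 -63.181   2.227   0.802]
4 [[[-50.0, 1.0, 5.0], -2.8], [[-49.0, 1.0, 8.0], -2.8], [[-49.0, 1.0, 10.0], -2.8], [[-48.0, 1.0, 12.0], -2.8]]
```

View pics/w6.png

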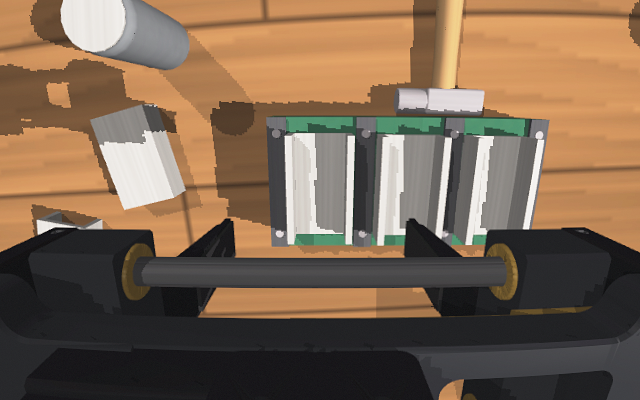

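jog_arm(series=[[[-30,0,3],-2,-1],[[-50,0,6],-2.8,-1],[[-49,5,9],-2.8,-1],[[-48,5,11],-2.8,-1],[[-15,5,4],-2,-1],[[0,0,0],0,-1],[[0,0,0],0,-1]])

```text
time: 47.22
tool_pos: [630.5, 298.6, 171.1]
tcp_rot: [0.548, -0.465, 0.445, -0.534]
ft_force: [-0.1, -0.5, 0.3]
gripper_width: 95.5
```

Run:
```python
from h import *
f=look('down1'); f=min(f,key=lambda f:np.hypot(f[0]-634,f[1]-300)); plan((f[0],f[1],120,f[2],30),(f[0],f[1],16,f[2],30))
```

```text
t 47.23 pos [630.5 298.6 171.1] F [-0.1 -0.5  0.3] w 95.5
[[0.17, -0.034, 0.985], [-0.985, 0.003, 0.171], [-0.009, -0.999, -0.033]]
down1 0.88 [193. 231.] [539.89  463.984  -0.898   0.71 ]
down1 0.59 [317. 174.] [6.34155e+02 2.99532e+02 1.82000e-01 1.90000e-02]
2 [[[-0.0, 26.0, 2.0], -0.3], [[-0.0, 26.0, 2.0], -0.3]]
4 [[[0.0, 26.0, 0.0], -0.0], [[0.0, 26.0, 0.0], -0.0], [[0.0, 26.0, 0.0], -0.0], [[0.0, 26.0, 0.0], -0.0]]
```

jog_arm(series=[[[0,25,2],-0.3,-1],[[0,30,2],-0.3,-1],[[0,30,1],0,-1],[[0,28,1],0,-1],[[0,20,1],0,-1],[[0,8,0],0,-1],[[0,0,0],0,-1]])

```text
time: 48.2
tool_pos: [636.4, 294.0, 30.9]
tcp_rot: [0.546, -0.464, 0.446, -0.536]
ft_force: [1.3, 0.3, 0.0]
gripper_width: 95.2
```

Run:
```python
from h import *
st(); plan((634.2,299.5,18,.182,30),rnd=1)
```

```text
t 48.2 pos [636.4 294.   30.9] F [1.3 0.3 0. ] w 95.2
[[0.171, -0.027, 0.985], [-0.985, 0.005, 0.172], [-0.01, -1.0, -0.026]]
1 [[[-5.8, 12.9, -1.2], -0.5]]
```

jog_arm(series=[[[-5,8,-1],-0.5,-1],[[0,4,0],0,-1],[[0,0,0],0,0.5],[[0,0,0],0,1],[[0,0,0],0,1],[[0,0,0],0,1],[[0,0,0],0,1],[[0,0,0],0,1]])

```text
time: 49.2
tool_pos: [635.1, 299.8, 20.8]
tcp_rot: [0.547, -0.46, 0.445, -0.54]
ft_force: [-0.0, 0.2, 0.0]
gripper_width: 59.8
```

Run:
```python
from h import *
s,r=st(); x,y,z=s['tool_pos']; yaw=np.arctan2(r[1,2],r[0,2])
off=634.2-x; print('off',off)
plan((x,y,145,yaw,45),(598.5-off,62,145,-.05,50))
```

```text
t 49.2 pos [635.1 299.8  20.8] F [-0.   0.2  0. ] w 59.8
[[0.181, -0.023, 0.983], [-0.983, 0.007, 0.181], [-0.011, -1.0, -0.022]]
off -0.9382474539810346
3 [[[0.0, -41.0, 0.0], -0.0], [[0.0, -41.0, 0.0], -0.0], [[0.0, -41.0, 0.0], -0.0]]
5 [[[45.0, -0.0, -16.0], 2.7], [[46.0, -0.0, -14.0], 2.7], [[47.0, -0.0, -11.0], 2.7], [[47.0, -0.0, -9.0], 2.7], [[48.0, -0.0, -7.0], 2.7]]
```

jog_arm(series=[[[0,-25,0],0,1],[[0,-45,0],0,1],[[0,-45,0],0,1],[[22,-5,-8],1.3,1],[[45,0,-15],2.7,1],[[46,0,-14],2.7,1],[[47,0,-11],2.7,1],[[46,0,-9],2.7,1],[[20,0,-3],1.2,1],[[0,0,0],0,1],[[0,0,0],0,1]])

```text
time: 50.58
tool_pos: [590.2, 57.8, 136.0]
tcp_rot: [-0.493, 0.525, -0.505, 0.476]
ft_force: [0.8, 1.1, -1.8]
gripper_width: 59.8
```

Run:
```python
from h import *
st(); plan((599.4,62,100,-.05,25))
```

```text
t 50.58 pos [590.2  57.8 136. ] F [ 0.8  1.1 -1.8] w 59.8
[[-0.061, -0.036, 0.997], [-0.998, 0.004, -0.061], [-0.002, -0.999, -0.036]]
2 [[[-2.0, 18.0, 4.0], -0.3], [[-2.0, 18.0, 4.0], -0.3]]
```

jog_arm(series=[[[-2,5,4],-0.4,1],[[-2,10,4],-0.3,1],[[0,10,1],0,1],[[0,3,0],0,1],[[0,0,0],0,1],[[0,0,0],0,1]])

```text
time: 51.32
tool_pos: [599.0, 64.7, 104.4]
tcp_rot: [-0.497, 0.521, -0.5, 0.48]
ft_force: [0.5, 0.2, -1.0]
gripper_width: 59.8
```

Run:
```python
from h import *
st(); plan((599.4,62,100,-.05,25),rnd=1); snap('wrist','w7.png')
```

```text
t 51.33 pos [599.   64.7 104.4] F [ 0.5  0.2 -1. ] w 59.8
[[-0.044, -0.038, 0.998], [-0.999, 0.005, -0.043], [-0.003, -0.999, -0.038]]
1 [[[2.7, 4.4, 0.5], 0.4]]
```

View pics/w7.png

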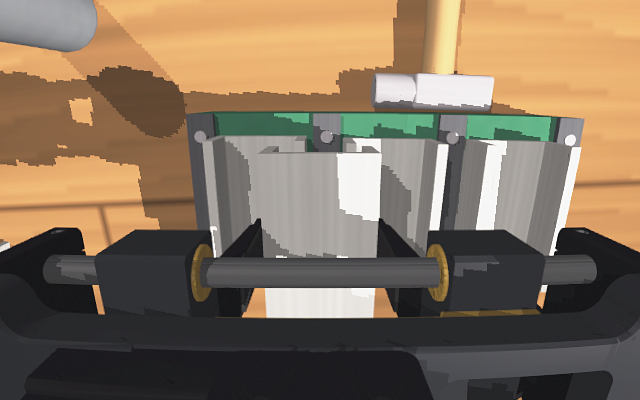

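jog_arm(series=[[[2,6,1],0.4,1],[[0,8,1],0,1],[[0,8,0],0,1],[[0,3,0],0,1],[[0,0,0],0,1],[[0,0,0],0,1]])

```text
time: 52.12
tool_pos: [600.1, 62.3, 77.8]
tcp_rot: [-0.495, 0.523, -0.502, 0.478]
ft_force: [0.4, -0.2, -1.2]
gripper_width: 59.5
```

Run:
```python
from h import *
st(); plan((599.4,62,77,-.05,25),rnd=1)
```

```text
t 52.12 pos [600.1  62.3  77.8] F [ 0.4 -0.2 -1.2] w 59.5
[[-0.051, -0.037, 0.998], [-0.999, 0.005, -0.051], [-0.003, -0.999, -0.037]]
1 [[[0.4, 0.8, -0.7], -0.1]]
```

Dropped in cleanly. Release and rise, then head for the last channel.

jog_arm(series=[[[0,1,0],0,1],[[0,0,0],0,-0.5],[[0,0,0],0,-0.5],[[0,0,0],0,-0.5],[[0,-25,0],0,-0.5],[[0,-40,0],0,-0.7],[[0,-40,0],0,-1],[[0,-20,0],0,-1],[[0,0,0],0,-1]])

```text
time: 53.25
tool_pos: [605.0, 61.8, 205.9]
tcp_rot: [-0.495, 0.523, -0.503, 0.479]
ft_force: [0.3, -0.0, -0.5]
gripper_width: 94.7
```

Run:
```python
from h import *
look('down1',56); plan((517,413,190,-.2,50))
```

```text
t 53.25 pos [605.   61.8 205.9] F [ 0.3 -0.  -0.5] w 94.7
[[-0.051, -0.036, 0.998], [-0.999, 0.005, -0.051], [-0.003, -0.999, -0.036]]
down1 0.63 [ 36. 221.] [588.184 384.196  -1.395   0.654]
down1 0.56 [318. 186.] [ 5.98221e+02  6.22970e+01 -4.80000e-02  1.30000e-02]
down1 0.18 [378. 134.] [634.306       45.839        1.55359265   0.763     ]
8 [[[-43.0, 2.0, -13.0], 1.1], [[-43.0, 2.0, -14.0], 1.1], [[-43.0, 2.0, -15.0], 1.1], [[-42.0, 2.0, -16.0], 1.1], [[-42.0, 2.0, -16.0], 1.1], [[-42.0, 2.0, -17.0], 1.1], [[-42.0, 2.0, -18.0], 1.1], [[-41.0, 2.0, -19.0], 1.1]]
```

jog_arm(series=[[[-25,2,-8],0.7,-1],[[-43,3,-14],1.1,-1],[[-43,3,-15],1.1,-1],[[-42,3,-16],1.1,-1],[[-42,3,-16],1.1,-1],[[-42,3,-17],1.1,-1],[[-42,3,-18],1.1,-1],[[-35,2,-16],1.1,-1],[[-10,0,-5],0.4,-1],[[0,0,0],0,-1],[[0,0,0],0,-1]])

```text
time: 54.72
tool_pos: [511.5, 405.3, 170.2]
tcp_rot: [-0.461, 0.562, -0.538, 0.426]
ft_force: [-0.2, -0.4, -0.7]
gripper_width: 95.0
```

Run:
```python
from h import *
f=look('down1'); f=min(f,key=lambda f:np.hypot(f[0]-517,f[1]-413)); plan((f[0],f[1],120,f[2],30),(f[0],f[1],18,f[2],30))
```

```text
t 54.73 pos [511.5 405.3 170.2] F [-0.2 -0.4 -0.7] w 95.0
[[-0.211, -0.06, 0.976], [-0.977, -0.004, -0.211], [0.016, -0.998, -0.058]]
down1 0.96 [310. 168.] [ 5.16051e+02  4.12689e+02 -2.15000e-01  3.70000e-02]
2 [[[-4.0, 25.0, 1.0], 0.0], [[-4.0, 25.0, 1.0], 0.0]]
4 [[[0.0, 26.0, 0.0], -0.0], [[0.0, 26.0, 0.0], -0.0], [[0.0, 26.0, 0.0], -0.0], [[0.0, 26.0, 0.0], -0.0]]
```

jog_arm(series=[[[-4,25,4],0,-1],[[-3,30,3],0,-1],[[0,30,2],0,-1],[[0,30,2],0,-1],[[0,18,1],0,-1],[[0,8,0],0,-1],[[0,0,0],0,-1]])

```text
time: 55.7
tool_pos: [521.1, 405.0, 28.0]
tcp_rot: [-0.457, 0.564, -0.54, 0.427]
ft_force: [0.8, -1.2, -0.3]
gripper_width: 95.2
```

Run:
```python
from h import *
st(); plan((516,412.7,19,-.215,30),rnd=1)
```

```text
t 55.7 pos [521.1 405.   28. ] F [ 0.8 -1.2 -0.3] w 95.2
[[-0.218, -0.055, 0.974], [-0.976, -0.0, -0.218], [0.012, -0.999, -0.053]]
1 [[[-6.4, 9.0, -6.7], -0.3]]
```

jog_arm(series=[[[-6,5,-5],-0.3,-1],[[0,3,0],0,-1],[[0,0,0],0,0.5],[[0,0,0],0,1],[[0,0,0],0,1],[[0,0,0],0,1],[[0,0,0],0,1],[[0,0,0],0,1]])

```text
time: 56.7
tool_pos: [517.7, 413.2, 22.3]
tcp_rot: [-0.457, 0.562, -0.538, 0.43]
ft_force: [0.0, 0.0, -0.7]
gripper_width: 59.7
```

Run:
```python
from h import *
s,r=st(); x,y,z=s['tool_pos']; yaw=np.arctan2(r[1,2],r[0,2])
off=516-x; print('off',off)
plan((x,y,150,yaw,45),(593.8-off,-21.8,150,-.05,50))
```

```text
t 56.7 pos [517.7 413.2  22.3] F [ 0.   0.  -0.7] w 59.7
[[-0.212, -0.051, 0.976], [-0.977, 0.002, -0.212], [0.009, -0.999, -0.05]]
off -1.7301039398673765
3 [[[0.0, -43.0, 0.0], -0.0], [[0.0, -43.0, 0.0], -0.0], [[0.0, -43.0, 0.0], -0.0]]
9 [[[45.0, -0.0, 19.0], -1.0], [[46.0, -0.0, 18.0], -1.0], [[46.0, -0.0, 17.0], -1.0], [[46.0, -0.0, 16.0], -1.0], [[47.0, -0.0, 15.0], -1.0], [[47.0, -0.0, 15.0], -1.0], [[47.0, -0.0, 14.0], -1.0], [[47.0, -0.0, 13.0], -1.0], [[48.0, -0.0, 12.0], -1.0]]
```

jog_arm(series=[[[0,-25,0],0,1],[[0,-45,0],0,1],[[0,-45,0],0,1],[[22,-20,9],-0.5,1],[[45,0,18],-1,1],[[46,0,18],-1,1],[[46,0,17],-1,1],[[46,0,16],-1,1],[[47,0,15],-1,1],[[47,0,15],-1,1],[[47,0,14],-1,1],[[46,0,12],-1,1],[[25,0,7],-0.8,1],[[0,0,0],0,1],[[0,0,0],0,1]])

```text
time: 58.58
tool_pos: [606.4, -33.8, 153.9]
tcp_rot: [-0.503, 0.525, -0.498, 0.474]
ft_force: [-0.4, 0.3, -2.0]
gripper_width: 59.5
```

Run:
```python
from h import *
st(); plan((595.5,-21.8,110,-.05,25))
```

```text
t 58.58 pos [606.4 -33.8 153.9] F [-0.4  0.3 -2. ] w 59.5
[[-0.046, -0.056, 0.997], [-0.999, -0.0, -0.046], [0.003, -0.998, -0.056]]
2 [[[-6.0, 22.0, -6.0], 0.1], [[-6.0, 22.0, -6.0], 0.1]]
```

jog_arm(series=[[[-5,5,-4],0.2,1],[[-5,15,-3],0,1],[[0,15,0],0,1],[[0,6,0],0,1],[[0,0,0],0,1],[[0,0,0],0,1]])

```text
time: 59.32
tool_pos: [596.1, -19.6, 109.7]
tcp_rot: [-0.503, 0.525, -0.497, 0.474]
ft_force: [-0.0, -0.9, -1.2]
gripper_width: 59.7
```

Run:
```python
from h import *
st(); plan((595.5,-21.8,104,-.05,25),rnd=1); snap('wrist','w8.png')
```

```text
t 59.33 pos [596.1 -19.6 109.7] F [-0.  -0.9 -1.2] w 59.7
[[-0.046, -0.057, 0.997], [-0.999, -0.0, -0.046], [0.003, -0.998, -0.057]]
1 [[[2.2, 5.7, -0.5], 0.2]]
```

View pics/w8.png

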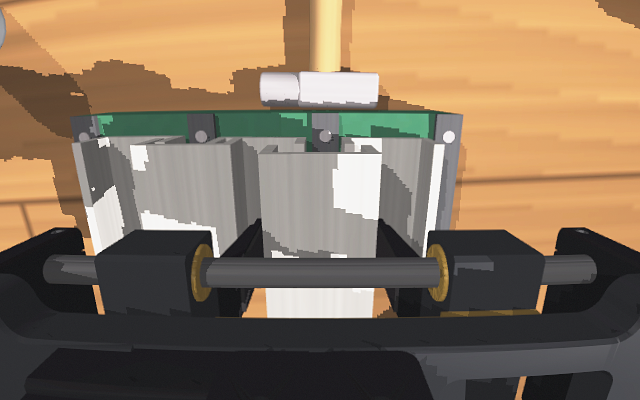

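jog_arm(series=[[[2,6,1],0.2,1],[[0,8,1],0,1],[[0,8,0],0,1],[[0,6,0],0,1],[[0,3,0],0,1],[[0,0,0],0,1],[[0,0,0],0,1]])

```text
time: 60.25
tool_pos: [596.8, -22.1, 78.3]
tcp_rot: [-0.501, 0.525, -0.499, 0.473]
ft_force: [0.2, -1.0, -1.0]
gripper_width: 59.6
```

jog_arm(series=[[[0,1,0],0,1],[[0,0,0],0,-0.45],[[0,0,0],0,-0.45],[[0,0,0],0,-0.45],[[0,-25,0],0,-0.45],[[0,-40,0],0,-0.6],[[0,-40,0],0,-1],[[0,-30,-3],0,-1],[[0,0,0],0,-1]])

```text
time: 61.38
tool_pos: [601.4, -22.0, 215.9]
tcp_rot: [-0.502, 0.526, -0.498, 0.473]
ft_force: [0.0, -1.1, 0.5]
gripper_width: 94.4
```

Run:
```python
from h import *
print('gap1',jigpt((597,19,-.05),0,-42),'gap2',jigpt((597,19,-.05),0,42))
look('down1',56); look('up1',50); a=snap('wrist'); b=snap('side')
cv2.imwrite('pics/f.png',np.hstack([cv2.resize(a[60:260,130:560],(430,400)),cv2.resize(b[140:260,220:400],(370,400))])[:,:,::-1])
b=snap('top')
for o in nets.outline_of('stake','top')[:2]: print(o['confidence'],o['uv'])
```

```text
gap1 [594.90087489 -22.94751094] gap2 [599.09912511  60.94751094]
t 61.38 pos [601.4 -22.  215.9] F [ 0.  -1.1  0.5] w 94.4
[[-0.05, -0.056, 0.997], [-0.999, -0.0, -0.05], [0.003, -0.998, -0.056]]
down1 0.76 [320. 179.] [ 5.94373e+02 -2.16890e+01 -5.40000e-02  2.70000e-02]
down1 0.57 [36. 45.] [7.43100e+02 2.51485e+02 1.23100e+00 2.33000e-01]
down1 0.55 [231. 182.] [ 5.97543e+02  6.22380e+01 -5.10000e-02  1.40000e-02]
down1 0.44 [306. 124.] [610.021  81.162   0.711   0.758]
t 61.48 pos [600.5 -21.8 213.4] F [-0.7 -0.3 -0.6] w 94.8
[[-0.05, -0.06, 0.997], [-0.999, 0.0, -0.05], [0.003, -0.998, -0.06]]
up1 0.97 [277. 174.] [ 5.98664e+02  4.08890e+01 -5.60000e-02  6.37000e-01]
up1 0.76 [395. 303.] [ 4.07841e+02 -1.00278e+02 -3.10000e-02  5.51000e-01]
up1 0.68 [456. 387.] [ 247.69  -199.407    0.65     0.748]
up1 0.58 [376. 176.] [ 5.91517e+02 -6.78530e+01  4.40000e-02  3.36000e-01]
```

View pics/f.png

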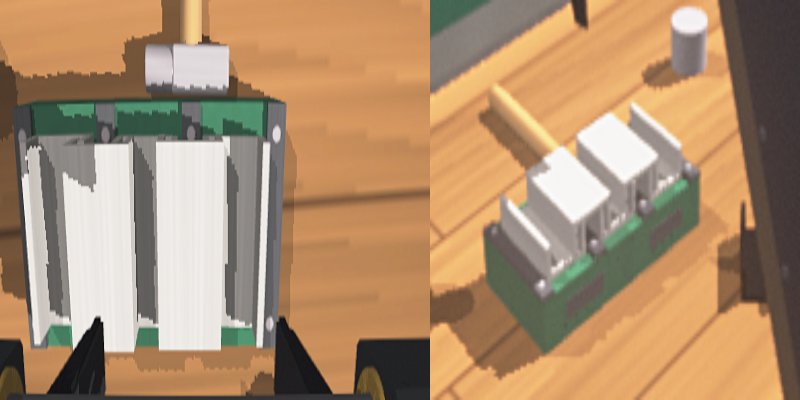

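Run:
```python
from h import *
b=snap('top')
for o in nets.outline_of('stake','top')[:2]: print(o['confidence'],o['uv'],ray('top',o['uv'],20))
print(np.abs(b[190:260,470:505].astype(int)).mean(), telemetry.get_state()['time'])
cv2.imwrite('pics/g.png',cv2.resize(b[80:300,150:540],(780,440))[:,:,::-1])
```

```text
0.93 [486.5, 213.7] [[ 488.37386063 -458.19905728   20.        ]]
86.34870748299319 61.875
```

View pics/g.png

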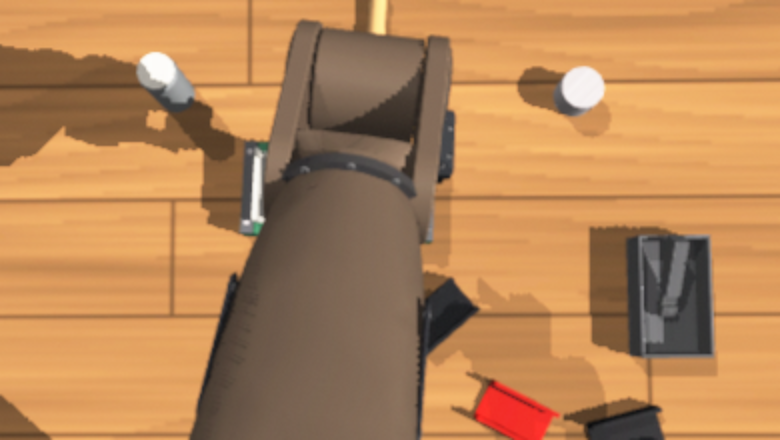

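```bash
python3 -c "
from rig import arm; print(arm.sign_off())"
```

```text
the job is handed in; nothing more can be done
None
```

The stake is in the bin, all five channels are placed in the jig, and I handed the job in at about 62 s. `sign_off` gives no verdict, so what follows is my own last checks.

- **Stake:** My first pull stopped after a few millimetres, with the shoes not yet pushed back far enough. I rocked the stake further, to about 0.35–0.4 rad each way, and it then lifted out freely with the straight pull. The shoe travel was judged from camera pictures and from the free lift, not read from the joints. The stake was last seen lying in the bin.
- **Open-up channels:** One of these had already been knocked about 3 cm aside before I reached it, so I measured it again before picking it up. Fitted right after placing, each was about 1–2 mm from its bed point, in line with the jig, and looked flat between the ribs.
- **Open-down channels:** Both were there. They sit over the two gaps with fitted centres about 1–2 mm from the gap points and in line within about 0.01 rad.
- **Bystanders and look-alikes:** The oil can and bar end looked in place in the final top picture, and the hammer in the last wrist picture. I left the black and red look-alikes alone.

**Checks that failed or disagreed:**
- My first jig estimate was about 3.5 mm off in y; I corrected it from the rib screws before the first placing.
- The network's last fits of the open-up channels were unusable because the open-down channels cover them. For those, the final evidence is the pictures and the fits made right after each was placed.
- The stake was missed in one of the last top pictures and found in the next, at 0.93 confidence.
- The tool drifted about 0.06 rad off vertical. The channels still looked level in the last pictures.

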